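# Put the calibration weight back in its case

## Robot

A 7-joint arm with a two-finger parallel gripper is mounted at the origin on a cart in front of the work surface, level with it; the furniture and walls round the work are solid. World frame = base frame: x ahead of the robot, y to its left, z up, the work surface at z = 0. Lengths are in m, angles in rad, forces in N, time in s.
With the tool pointing down it reaches from about 0.4 to 0.85 m from the base axis. Payload 4.5 kg.
Tool frame: the origin (TCP) lies at the very end of the fingers, on their centre line; the grasp point (between the pads) lies env.tcp_to_grasp behind it (env.tcp_to_grasp is the distance from the TCP to the grasp point, in m); y points along the fingers, z is the direction in which the jaws open and shut, and the axes are right-handed (so a half turn about y gives the same grasp; the last joint's range is limited). The gripper opens to 88 mm and grips with 3 to 60 N. Pads are 18 mm wide; open, the fingers measure 123 mm over their backs; the gripper's body (75 mm by 187 mm) begins 45 mm behind the grasp point.
Start: joints at [1.236, 0.689, -0.195, 1.565, 0.157, 0.902, -0.215], TCP at [0.225, -0.583, 0.239] pointing down, gripper open.
Joint ranges: [-3.01, 3.01], [-0.46, 2.08], [-1.47, 1.51], [0.13, 2.56], [-1, 4.14], [0.04, 2.09], [-2.66, 2.66]. Speed limits (rad/s): [2.57, 2.57, 3.14, 3.14, 3.14, 3.14, 3.14].

## Interface

Orientations are given as a 3x3 rotation matrix whose columns are the frame's x, y, z axes.
In Python, from plant import env, vision, job_done gives the robot as it stands. The module is installed in compiled form; this text tells all that it offers.
- The arm moves only by the tool arm_command, never from a script. Its argument "commands" is a list of rows, each an object with "delta_rot": the turn, a rotation vector about the tool's x, y, z in degrees, a list of three; "delta_pos": the shift along the tool's x, y, z in cm, a list of three; "fingers": the gripper command: -1 is fully open, 1 is shut, values between are in proportion. A call has 1 to 12 rows; each row shifts and turns the commanded pose from where the row before left it, along the tool's axes as they then stand; what a row does not reach is not made up. A row lasts 1/8 s, in which the tool goes at most 62.5 mm and 10.7 degrees, less where a joint would pass 70% of its speed; a pose out of reach is approached as far as the arm can. A call with a gripper value outside its range is refused whole. The fingers move at their own pace and stop on an object; "squeeze" is the grip in N (left out, the last holds). Time passes only in rows, so rows that do not move let the fingers close. It gives the time, the measured TCP pose, the force and the opening at its end, in the units of the state.
- env.get_obs(): the state, without advancing time (a new reading comes with each control period).
- vision.capture(name): name is "side" or "top" or "wrist"; returns the picture (384x512x3 uint8, red, green, blue); there is no depth.
- vision.camera_params(name): a dict with "camera_matrix" (3x3 intrinsics, pixels), "rvec" (rotation vector, rad) and "tvec" (3), from world to camera coordinates, as OpenCV has them. Camera axes: x right, y down, z forward; pixel columns grow to the right and rows downward; lengths in m; the calibration is good to about 2 mm. The wrist camera is an equidistant fisheye: a pixel r from the principal point sees the ray r / f radians off the axis. A picture is of the moment at which its call begins: read the wrist's pose just before it. camera_params takes no time and is no camera call; for the wrist camera it gives the pose at the moment of the call.
- job_done(): hands the job in, once; it reports no verdict.
The state is a dict: "time": time; "qpos": joint angles; "qvel": joint speeds; "joint_torque": joint torques, N m; "position": TCP position; "orientation": TCP orientation; "contact_force": force on the tool from outside, world axes, zero at the start; "wrist_torque": the same for the moment, N m; "width": finger opening in m.
Only numpy, scipy, OpenCV 4.12 (cv2) and the standard library are available. Lean on these libraries where they do the work, as an engineer would, in place of code of your own. Each camera call takes 0.05 s, during which the arm holds its last target.

## Task

Put the large brass weight that stands out on the desk back in its empty well in the wooden weight case. Lift the case's lid by its handle until the folding stay locks and holds the lid up by itself, stand the weight in its well, then break the stay at its knee and ease the lid down until it is fully shut. Never strain the lid or the stay, do not let the lid drop, and leave the other things on the desk alone.

Things in the scene. Friction and masses are not known exactly. Their poses are not given: they have to be found in the camera images.
- lid_hinge (a point): middle of the lid's hinge line, at the case's back top edge, 86 mm over the desk. The case: dark wooden box fixed to the desk, 170 mm deep (x), 250 mm wide (y), rim 85 mm high, walls 8 mm, shut at the start. This point's axes are the case's: x from handle side to hinge, y to the left seen from the handle side, z up; the case's middle is 88 mm to -x.
- lid (a joint): lid angle: 0 shut, grows as the front rises. About 0.5 kg. The stiff hinge keeps it where it is left above 1.15 rad; lower down it falls shut unless held. The end of its lift differs from case to case (1.26 to 1.50 rad): lift gently until it comes to a stop, about 10 N at the handle, then let go; it settles back a degree or two onto the locked stay.
- handle (a point): middle of the bar of the lid's brass bow handle: a round rod 10 mm thick, straight for 76 mm along the case's y, its axis 42 mm out from the lid's front face (a finger fits between). It lies 215 mm from the hinge line, with the lid shut 12 mm higher than that line, and moves with the lid. The point's axes are the lid's, which are the case's while it is shut.
- stay_knee (a joint): angle of the folding stay's knee: 0 folded (lid shut), 2.83 straight (dead centre), 3.00 locked against its stop, just past straight. A weak spring in the knee carries it past straight once the lid has been lifted right to its end. Pushed back past straight by 15 mm or more, the stay folds and stays unlocked.
- knee_barrel (a point): middle of the stay's knee barrel, a steel cylinder 16 mm across, 18 mm long along y, joining two flat steel links (90 mm) just inside the case's right wall. Locked, it stands about 60 mm over the rim in front of the lid. To break the stay push it from the front, away from the handle side and downwards (37 degrees below level), 25 to 35 mm; 1 to 5 N is enough.
- stay_lower: the lower link of the stay, a flat steel bar that turns on its foot just inside the case's right wall and carries the knee and the upper link. Origin: its foot pivot, 68 mm over the desk.
- lid_eye (a point): middle of the slotted plate on the lid's right inner side to which the stay's upper end is pinned (set somewhere within 8 mm of here along the lid), 125 mm from the hinge line. Its z axis is square to the lid.
- stay_end (a point): the pinned upper end of the stay. Its rubber bush gives when the raised lid is forced against the taut or locked stay: it moves about 0.2 mm along lid_eye's z for each 10 N up or down at the handle; over 0.5 mm (about 23 N) strains it.
- weight_large: the large brass calibration weight, a cylinder 32 mm across with a narrower knob on top, 46 mm tall, straight-sided for the lower 25 mm, about 0.25 kg. Origin: centre of its underside, z up.
- weight_mid: the middle brass weight, 26 mm across, 36 mm tall, already in its well; leave it. Origin: centre of its underside.
- weight_small: the small brass weight, 20 mm across, 30 mm tall, already in its well; leave it. Origin: centre of its underside.
- well_large (a point): centre of the floor of the empty well for the large weight, at the case's left: a round hole 36 mm across, 10 mm deep, in the light wooden insert. The floor is 28 mm over the desk, 57 mm below the rim. Axes as the case.
- well_mid (a point): centre of the floor of the middle weight's well, 30 mm across, 58 mm to the right of the large one.
- well_small (a point): centre of the floor of the small weight's well, 24 mm across, 50 mm farther to the right.
- beaker: clear glass beaker, 65 mm wide, 87 mm tall; origin at the centre of its underside; not to be disturbed
- dropper_bottle: brown dropper bottle with a black bulb, 34 mm wide, 103 mm tall; origin at the centre of its underside; not to be disturbed
- tape_roll: roll of tape lying flat, 72 mm wide, 18 mm high; origin at the centre of its underside; not to be disturbed
- petri_dish: covered clear dish lying flat, 65 mm wide, 14 mm high; origin at the centre of its underside; not to be disturbed
- marker: black marker pen lying flat, 136 mm long along its own y, 12 mm thick; origin at the centre of its underside; not to be disturbed
Not all that is in view belongs to the job. Leave any grey or orange look-alike of the weight_large alone.

How it is judged:
By the outcome, as a careful person would: the job done as asked, in the order asked, and still so for the second after the job is handed in, with the robot touching nothing.
It also fails if it takes over 72 s, if anything falls off the work surface, if the arm or the gripper's body presses on something with over 40 N, if the wrist force passes 120 N, or if a joint passes its speed limit or range.

## Working session

There is one attempt and no reset: what is moved stays moved. The work goes in short steps, Python scripts to look and compute and a tool call to move; the robot and the scene stay as the last step left them, time stands still between calls to the robot, and variables do not carry over. Pictures are saved under pics/ and viewed, and the job is handed in when it is done.

Besides the shell and the picture viewer there is one more tool, called after "Request:" as name(argument=value, ...) on one line, values as JSON. arm_command: Moves the arm, as the interface text tells. Its arguments: {"type":"object","properties":{"commands":{"type":"array"},"squeeze":{"type":"number"}},"required":["commands"]}

```bash
mkdir -p pics; ls; python3 - <<'E'
from plant import env, vision
import cv2
o=env.get_obs(); print({k:(v if not hasattr(v,'round') else v.round(3)) for k,v in o.items()}); print(env.tcp_to_grasp)
for n in ["side","top","wrist"]:
    p=vision.camera_params(n); print(n,p)
    cv2.imwrite(f"pics/a_{n}.png",vision.capture(n)[:,:,::-1])
E
```

```text
pics
{'time': 0.0, 'qpos': array([ 1.236,  0.69 , -0.195,  1.566,  0.157,  0.902, -0.215]), 'qvel': array([ 0.002, -0.001, -0.   , -0.001,  0.   ,  0.   ,  0.001]), 'joint_torque': array([-0.0000e+00, -5.2755e+01, -1.2670e+00, -1.5343e+01, -5.3000e-02,
        7.0000e-03,  0.0000e+00]), 'position': array([ 0.225, -0.582,  0.238]), 'orientation': array([[-0.933, -0.001,  0.361],
       [-0.361,  0.002, -0.933],
       [ 0.   , -1.   , -0.002]]), 'contact_force': array([-0.239,  0.512,  0.093]), 'wrist_torque': array([-0.007,  0.048, -0.001]), 'width': 0.08811463343901228}
0.0187
side {'camera_matrix': array([[382.97968179,   0.        , 259.58096851],
       [  0.        , 382.97968179, 195.20647583],
       [  0.        ,   0.        ,   1.        ]]), 'rvec': array([ 2.12463239, -0.31444492,  0.14836102]), 'tvec': array([-0.51772168,  0.1205816 ,  1.13997062])}
top {'camera_matrix': array([[390.54964753,   0.        , 260.29578174],
       [  0.        , 390.54964753, 192.81248842],
       [  0.        ,   0.        ,   1.        ]]), 'rvec': array([ 2.17841001, -2.14481899,  0.07363367]), 'tvec': array([-0.08079071,  0.530349  ,  1.16815429])}
wrist {'camera_matrix': array([[297.31863964,   0.        , 250.70643503],
       [  0.        , 297.31863964, 191.84686495],
       [  0.        ,   0.        ,   1.        ]]), 'rvec': array([-2.38723076,  1.63473856,  0.23917325]), 'tvec': array([-0.62459398, -0.04117337,  0.38914416])}
```

View pics/a_side.png

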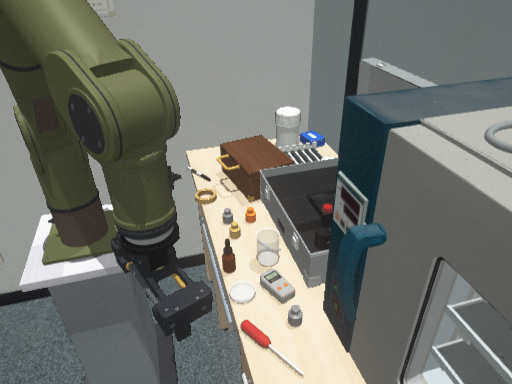

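View pics/a_top.png

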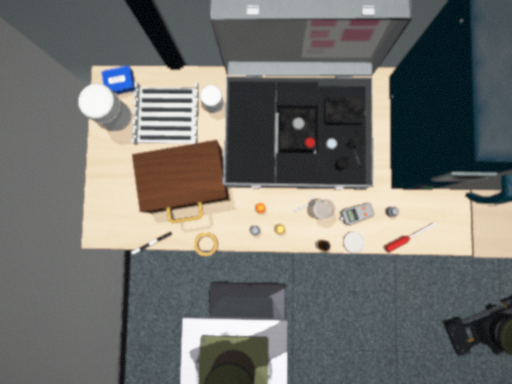

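View pics/a_wrist.png

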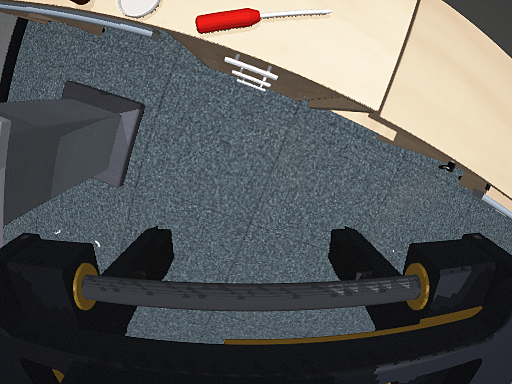

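Candidates: brass (280,229 top; 235,230 side), grey (255,230 / 228,214; also 392,211 top), orange (260,208 / 251,214). The brass one fits; I'll confirm it in an enlarged crop.

```bash
cat > h.py <<'E'
import numpy as np, cv2
from plant import env, vision
def ray(p,uv,fish=False):
    K=p["camera_matrix"];R=cv2.Rodrigues(np.array(p["rvec"]))[0];t=np.array(p["tvec"]).ravel()
    x=(uv[0]-K[0,2])/K[0,0];y=(uv[1]-K[1,2])/K[1,1]
    if fish:
        r=np.hypot(x,y);s=np.sin(r)/max(r,1e-9);d=np.array([x*s,y*s,np.cos(r)])
    else: d=np.array([x,y,1.]); d/=np.linalg.norm(d)
    return -R.T@t,R.T@d
def onz(p,uv,z,fish=False):
    c,d=ray(p,uv,fish);return c+d*(z-c[2])/d[2]
def tri(*rs):
    A=np.zeros((3,3));b=np.zeros(3)
    for c,d in rs:
        M=np.eye(3)-np.outer(d,d);A+=M;b+=M@c
    X=np.linalg.solve(A,b)
    return X,[np.linalg.norm(np.cross(X-c,d)) for c,d in rs]
def proj(p,X,fish=False):
    K=p["camera_matrix"];R=cv2.Rodrigues(np.array(p["rvec"]))[0];t=np.array(p["tvec"]).ravel()
    v=R@np.array(X)+t
    if fish:
        r=np.hypot(v[0],v[1]);th=np.arctan2(r,v[2]);return K[:2,2]+K[0,0]*th*v[:2]/r
    return K[:2,2]+K[0,0]*v[:2]/v[2]
E
python3 - <<'E'
import cv2,numpy as np
t=cv2.imread("pics/a_top.png");s=cv2.imread("pics/a_side.png")
a=cv2.resize(t[130:260,120:300],None,fx=4.4,fy=4.4,interpolation=cv2.INTER_CUBIC)
b=cv2.resize(s[120:250,180:310],None,fx=4.6,fy=4.6,interpolation=cv2.INTER_CUBIC)
cv2.imwrite("pics/b_top.png",a);cv2.imwrite("pics/b_side.png",b)
E
```

```text
(no output)
```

View pics/b_top.png

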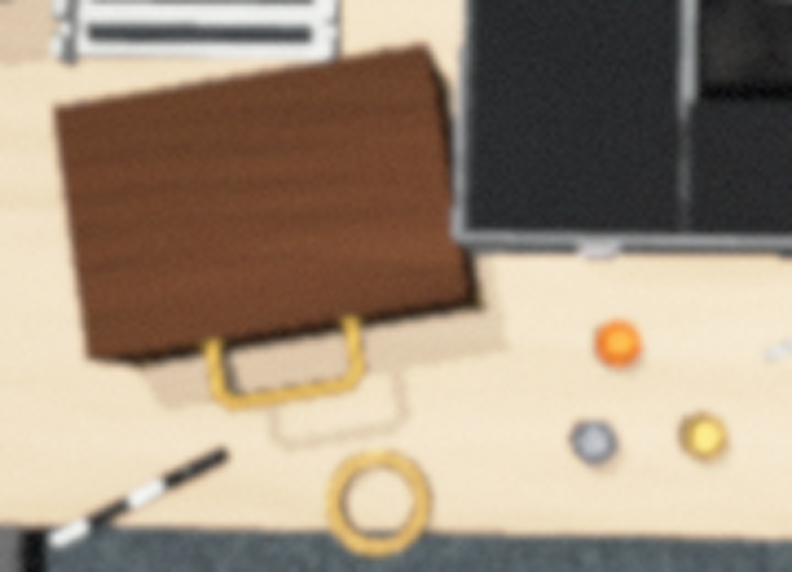

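View pics/b_side.png

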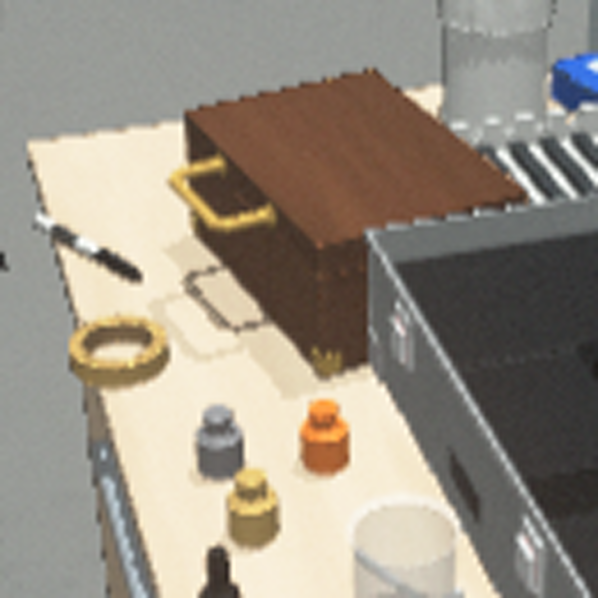

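The crops confirm it: brass cylinder with knob at top (280,229) / side (235,230); the neighbours are grey and orange look-alikes. Now measuring the handle, lid and weight.

```bash
python3 - <<'E'
from h import *
P={n:vision.camera_params(n) for n in("top","side")}
I={n:cv2.imread(f"pics/a_{n}.png") for n in P}
def mask(n,box,lo,hi):
    x0,y0,x1,y1=box;h=cv2.cvtColor(I[n],cv2.COLOR_BGR2HSV);m=np.zeros(h.shape[:2],np.uint8)
    m[y0:y1,x0:x1]=cv2.inRange(h,lo,hi)[y0:y1,x0:x1];return m
br=((18,110,90),(32,255,255))
def stats(m):
    n,l,s,c=cv2.connectedComponentsWithStats(m);i=1+np.argmax(s[1:,4]);return s[i],c[i],l==i
W={}
for n,b in(("top",(270,218,292,240)),("side",(226,220,246,242))):
    s,c,_=stats(mask(n,b,*br));print(n,"weight",s,c);W[n]=c
X,e=tri(*(ray(P[n],W[n]) for n in P));print("weight centroid tri",X,e)
H={}
for n,b in(("top",(160,198,212,226)),("side",(214,150,246,174))):
    s,c,l=stats(mask(n,b,*br));print(n,"handle",s,c)
    H[n]=l; cv2.imwrite(f"pics/m_{n}.png",cv2.resize(l.astype(np.uint8)[b[1]:b[3],b[0]:b[2]]*255,None,fx=12,fy=12,interpolation=0))
# lid corners top
for uv in((55,105),(428,44),(90,357),(480,303)):
    u=(120+uv[0]/4.4-.4,130+uv[1]/4.4-.4);print("corner",u,onz(P["top"],u,.098))
for uv in((228,402),(352,383)):
    u=(120+uv[0]/4.4-.4,130+uv[1]/4.4-.4);print("bar",u,onz(P["top"],u,.098))
for uv in((177,183),(213,224)):
    u=(180+uv[0]/4.6-.4,120+uv[1]/4.6-.4);print("bar side",u,onz(P["side"],u,.098))
E
```

```text
top weight [275 225  10   9  65] [279.52307692 228.93846154]
side weight [230 222  10  16 122] [234.6147541 230.1557377]
weight centroid tri [ 0.42385651 -0.13279012  0.01998508] [np.float64(0.0011334917204319209), np.float64(0.0011334917204318421)]
top handle [165 202  38  21 191] [183.96858639 214.30366492]
side handle [217 153  23  18 122] [226.81967213 163.03278689]
corner (132.1, 153.46363636363637) [0.63430989 0.30082694 0.098     ]
corner (216.87272727272725, 139.6) [0.678096   0.05434249 0.098     ]
corner (140.05454545454543, 210.73636363636362) [0.46798303 0.26987786 0.098     ]
corner (228.69090909090906, 198.46363636363637) [0.50706911 0.01576469 0.098     ]
bar (171.4181818181818, 220.96363636363637) [0.4401734 0.1782243 0.098    ]
bar (199.6, 216.64545454545453) [0.45377709 0.09775495 0.098     ]
bar side (218.0782608695652, 159.38260869565218) [0.44187725 0.17243241 0.098     ]
bar side (225.90434782608696, 168.29565217391306) [0.4543049  0.10124217 0.098     ]
```

View pics/m_top.png

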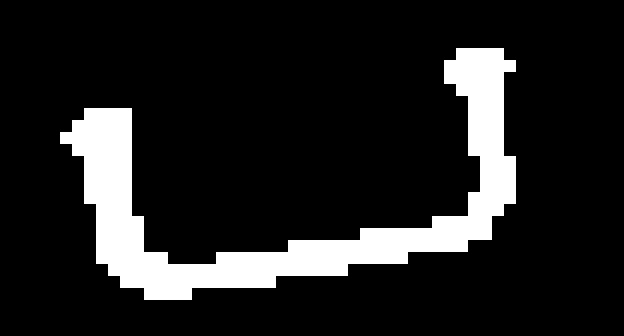

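View pics/m_side.png

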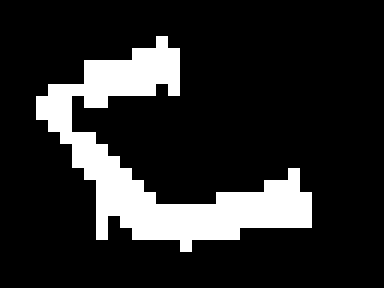

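```bash
cat >> h.py <<'E'
from scipy.spatial.transform import Rotation as Ro
def Rt(psi,tilt_axis=None,tilt=0):
    """tool down, jaw axis z at yaw psi deg; then tilt (deg) about world axis"""
    c,s=np.cos(np.radians(psi)),np.sin(np.radians(psi))
    R=np.column_stack([[s,-c,0],[0,0,-1],[c,s,0]])
    if tilt: 
        a=np.array(tilt_axis,float);a/=np.linalg.norm(a);R=Ro.from_rotvec(np.radians(tilt)*a).as_matrix()@R
    return R
def rows(pts,Rs,start=None):
    """pts list of waypoint positions, Rs orientations; prints rounded deltas"""
    import json
    if start is None:
        o=env.get_obs();p,R=np.array(o["position"]),np.array(o["orientation"])
    else: p,R=start
    out=[]
    for q,S in zip(pts,Rs):
        d=(R.T@(np.array(q)-p)*100).round(2);w=np.degrees(Ro.from_matrix(R.T@S).as_rotvec()).round(1)
        out.append([d.tolist(),w.tolist()])
        p=p+R@d/100;R=R@Ro.from_rotvec(np.radians(w)).as_matrix()
    for i,(d,w) in enumerate(out): print(i+1,"pos",d,"rot",w)
    return p,R
def lin(a,b,n): return [np.array(a)+(np.array(b)-np.array(a))*(i+1)/n for i in range(n)]
def st():
    o=env.get_obs();print("t %.2f w %.4f p %s"%(o["time"],o["width"],np.round(o["position"],4)),"F",np.round(o["contact_force"],1),"yaw",np.degrees(np.arctan2(o["orientation"][1,2],o["orientation"][0,2])).round(1),"y",np.round(o["orientation"][:,1],3));return o
E
python3 - <<'E'
from h import *
n=12
az=np.radians(np.linspace(-68.9,8,n+1)[1:]);r=np.linspace(.624,.45,n+1)[1:];z=np.linspace(.238,.29,n+1)[1:];y=np.linspace(-68.9,9.7,n+1)[1:]
rows([(a*np.cos(b),a*np.sin(b),c) for a,b,c in zip(r,az,z)],[Rt(v) for v in y])
E
```

```text
1 pos [-6.77, -0.42, -1.88] rot [0.1, -6.5, 0.0]
2 pos [-6.65, -0.44, -1.81] rot [-0.0, -6.6, 0.0]
3 pos [-6.49, -0.43, -1.77] rot [-0.0, -6.5, 0.0]
4 pos [-6.33, -0.43, -1.76] rot [-0.0, -6.6, 0.0]
5 pos [-6.17, -0.44, -1.73] rot [-0.0, -6.5, 0.0]
6 pos [-6.02, -0.43, -1.71] rot [-0.0, -6.6, 0.0]
7 pos [-5.85, -0.44, -1.69] rot [-0.0, -6.5, 0.0]
8 pos [-5.7, -0.43, -1.67] rot [-0.0, -6.6, 0.0]
9 pos [-5.55, -0.44, -1.65] rot [-0.0, -6.5, 0.0]
10 pos [-5.38, -0.44, -1.63] rot [-0.0, -6.6, 0.0]
11 pos [-5.23, -0.43, -1.61] rot [-0.0, -6.5, 0.0]
12 pos [-5.06, -0.44, -1.59] rot [-0.0, -6.6, 0.0]
```

Request:
arm_command(commands=[{"delta_pos":[-5.8,-0.4,-1.8],"delta_rot":[0,-6.5,0],"fingers":-1},{"delta_pos":[-5.8,-0.4,-1.8],"delta_rot":[0,-6.5,0],"fingers":-1},{"delta_pos":[-5.8,-0.4,-1.8],"delta_rot":[0,-6.5,0],"fingers":-1},{"delta_pos":[-5.8,-0.4,-1.8],"delta_rot":[0,-6.5,0],"fingers":-1},{"delta_pos":[-5.8,-0.4,-1.7],"delta_rot":[0,-6.5,0],"fingers":-1},{"delta_pos":[-5.8,-0.4,-1.7],"delta_rot":[0,-6.5,0],"fingers":-1},{"delta_pos":[-5.8,-0.4,-1.7],"delta_rot":[0,-6.5,0],"fingers":-1},{"delta_pos":[-5.7,-0.4,-1.7],"delta_rot":[0,-6.5,0],"fingers":-1},{"delta_pos":[-5.5,-0.4,-1.6],"delta_rot":[0,-6.5,0],"fingers":-1},{"delta_pos":[-5.4,-0.4,-1.6],"delta_rot":[0,-6.5,0],"fingers":-1},{"delta_pos":[-5.2,-0.4,-1.6],"delta_rot":[0,-6.5,0],"fingers":-1}])

```text
time: 1.52
position: [0.4372, -0.0066, 0.2829]
orientation: [[0.05, 0.001, 0.999], [-0.999, 0.0, 0.05], [-0.0, -1.0, 0.001]]
contact_force: [0.5, 0.4, -0.9]
width: 0.0879
```

```bash
python3 - <<'E'
from h import *
import pickle
st();p=vision.camera_params("wrist");im=vision.capture("wrist")[:,:,::-1]
cv2.imwrite("pics/w1.png",im);pickle.dump(p,open("w1.pkl","wb"))
E
```

```text
t 1.52 w 0.0879 p [ 0.4372 -0.0066  0.2829] F [ 0.5  0.4 -0.9] yaw 2.9 y [ 0.001  0.    -1.   ]
```

View pics/w1.png

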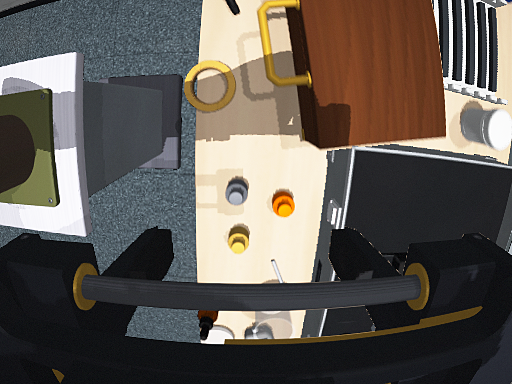

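Wrist view: brass weight (238,240), grey (236,190), orange (284,204), tape (210,85), handle bow (265,5)-(310,80). Moving closer to the handle.

Request:
arm_command(commands=[{"delta_pos":[-4.5,1,0],"delta_rot":[0,-6.8,0],"fingers":-1},{"delta_pos":[-4.5,1,0],"delta_rot":[0,0,0],"fingers":-0.3},{"delta_pos":[0,0,0],"delta_rot":[0,0,0],"fingers":-0.3}])

```text
time: 1.95
position: [0.4269, 0.0841, 0.2624]
orientation: [[0.171, -0.001, 0.985], [-0.985, 0.002, 0.171], [-0.002, -1.0, -0.001]]
contact_force: [0.5, -0.2, -0.5]
width: 0.0704
```

```bash
python3 - <<'E'
from h import *
import pickle
st();p=vision.camera_params("wrist");im=vision.capture("wrist")[:,:,::-1]
cv2.imwrite("pics/w2.png",im);pickle.dump(p,open("w2.pkl","wb"))
E
```

```text
t 1.95 w 0.0704 p [0.4269 0.0841 0.2624] F [ 0.5 -0.2 -0.5] yaw 9.8 y [-0.001  0.002 -1.   ]
```

View pics/w2.png

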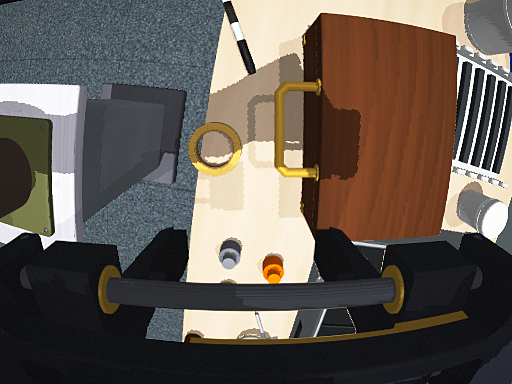

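Handle bar here runs (281,88)-(281,172); lid front edge about column 305-318.

```bash
python3 - <<'E'
from h import *
import pickle
I=cv2.imread("pics/w2.png");p=pickle.load(open("w2.pkl","rb"));P1=pickle.load(open("w1.pkl","rb"));I1=cv2.imread("pics/w1.png")
h=cv2.cvtColor(I,cv2.COLOR_BGR2HSV)
for r in range(84,182,8):
    m=np.where(cv2.inRange(h,(15,110,60),(35,255,255))[r,265:330])[0]+265; print(r,m.min() if len(m) else 0,m.max() if len(m) else 0,len(m))
c,l=cv2.connectedComponentsWithStats(cv2.inRange(h,(15,110,60),(35,255,255)))[2:0:-1] if 0 else (0,0)
E
python3 - <<'E'
import cv2
I=cv2.imread("pics/w2.png");cv2.imwrite("pics/w2c.png",cv2.resize(I[70:190,230:350],None,fx=5,fy=5,interpolation=cv2.INTER_CUBIC))
I=cv2.imread("pics/w1.png");cv2.imwrite("pics/w1c.png",cv2.resize(I[0:100,230:350],None,fx=5,fy=5,interpolation=cv2.INTER_CUBIC))
E
```

```text
84 282 321 40
92 275 320 17
100 274 283 10
108 275 283 9
116 275 283 9
124 275 283 9
132 275 283 9
140 274 283 10
148 275 283 9
156 275 283 9
164 274 317 13
172 280 318 39
180 315 317 3
```

View pics/w2c.png

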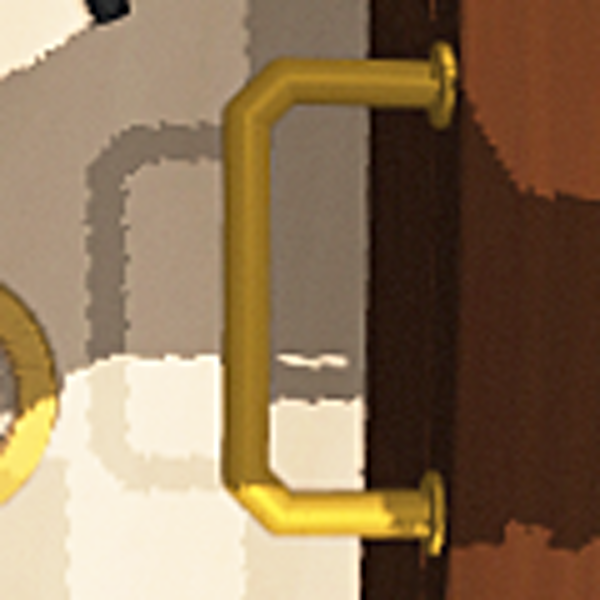

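View pics/w1c.png

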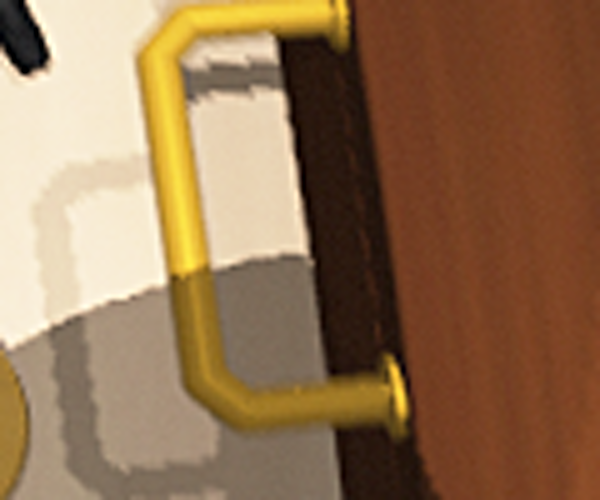

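```bash
python3 - <<'E'
from h import *
import pickle
p2=pickle.load(open("w2.pkl","rb"));p1=pickle.load(open("w1.pkl","rb"))
f=lambda u,v,y0:(230+u/5-.4,y0+v/5-.4)
E=[]
for a,b in(((249,85),(158,17)),((249,512),(208,408))):
    X,e=tri(ray(p2,f(*a,70),True),ray(p1,f(*b,0),True));print("corner tri",X.round(4),np.round(e,4));
    q=onz(p2,f(*a,70),.098,True);E.append(q);print("  w2 on z",q.round(4),"w1",onz(p1,f(*b,0),.098,True).round(4))
d=E[0]-E[1];print("len",np.linalg.norm(d),"yaw",np.degrees(np.arctan2(-d[0],d[1])),"mid",(E[0]+E[1])/2)
# lid top edges in w2 : front edge col at handle rows
# lid top corners in w2
for uv in((322,14),(455,35),(312,234),(440,236)): print(uv,onz(p2,uv,.11,True).round(4))
# weight from w1
h=cv2.cvtColor(cv2.imread("pics/w1.png"),cv2.COLOR_BGR2HSV);m=cv2.inRange(h,(15,110,60),(35,255,255));m[:215]=0;m[265:]=0;m[:,:215]=0;m[:,262:]=0
print(cv2.boundingRect(m));ys,xs=np.where(m);c=(xs.mean(),ys.mean());print(c)
P={n:vision.camera_params(n) for n in("top","side")}
print(tri(ray(p1,c,True),ray(P["top"],(279.52,228.94)),ray(P["side"],(234.6,230.16))))
cv2.imwrite("pics/w1w.png",cv2.resize(cv2.imread("pics/w1.png")[215:265,212:262],None,fx=10,fy=10,interpolation=cv2.INTER_CUBIC))
E
```

```text
corner tri [0.4375 0.1799 0.1146] [0.0002 0.0002]
  w2 on z [0.4387 0.1812 0.098 ] w1 [0.438 0.186 0.098]
corner tri [0.4534 0.0942 0.1089] [0.0007 0.0007]
  w2 on z [0.4556 0.0921 0.098 ] w1 [0.4535 0.0949 0.098 ]
len 0.0907623365617604 yaw 10.703967018023224 mid [0.44712404 0.13665616 0.098     ]
(322, 14) [0.4673 0.2659 0.11  ]
(455, 35) [0.6317 0.2988 0.11  ]
(312, 234) [0.5044 0.0317 0.11  ]
(440, 236) [0.6803 0.0517 0.11  ]
(228, 226, 21, 28)
(np.float64(238.1688596491228), np.float64(239.22149122807016))
(array([ 0.42378072, -0.13240084,  0.01946927]), [np.float64(0.0003922454932656743), np.float64(0.0010584975959718175), np.float64(0.001250646683233921)])
```

View pics/w1w.png

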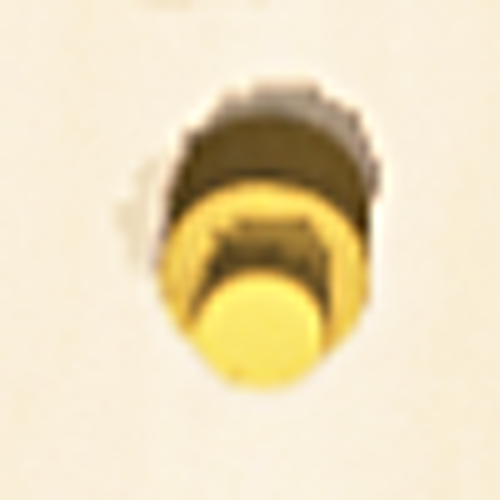

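```bash
python3 - <<'E'
from h import *
R=Rt(10.2)
rows([(.437,.11,.23),(.447,.137,.2),(.447,.137,.15)],[R]*3)
E
```

```text
1 pos [-2.62, 3.25, 1.43] rot [0.0, -0.6, -0.0]
2 pos [-2.48, 3.0, 1.47] rot [0.0, 0.0, -0.0]
3 pos [-0.0, 5.0, -0.0] rot [0.0, 0.0, -0.0]
```

Request:
arm_command(commands=[{"delta_pos":[-2.6,3.2,1.4],"delta_rot":[0,-0.5,0],"fingers":0.25},{"delta_pos":[-2.5,3,1.5],"delta_rot":[0,0,0],"fingers":0.25},{"delta_pos":[0,3,0],"delta_rot":[0,0,0],"fingers":0.25},{"delta_pos":[0,1,0],"delta_rot":[0,0,0],"fingers":0.25},{"delta_pos":[0,0,0],"delta_rot":[0,0,0],"fingers":0.25}])

```text
time: 2.62
position: [0.4479, 0.1345, 0.1606]
orientation: [[0.171, -0.001, 0.985], [-0.985, -0.001, 0.171], [0.001, -1.0, -0.001]]
contact_force: [0.8, -0.8, 0.2]
width: 0.0335
```

```bash
python3 - <<'E'
from h import *
import pickle
st();p=vision.camera_params("wrist");im=vision.capture("wrist")[:,:,::-1]
cv2.imwrite("pics/w3.png",im);pickle.dump(p,open("w3.pkl","wb"))
cv2.imwrite("pics/s3.png",cv2.resize(vision.capture("side")[120:220,170:300,::-1],None,fx=5,fy=5,interpolation=cv2.INTER_CUBIC))
E
```

```text
t 2.62 w 0.0335 p [0.4479 0.1345 0.1606] F [ 0.8 -0.8  0.2] yaw 9.8 y [-0.001 -0.001 -1.   ]
```

View pics/w3.png

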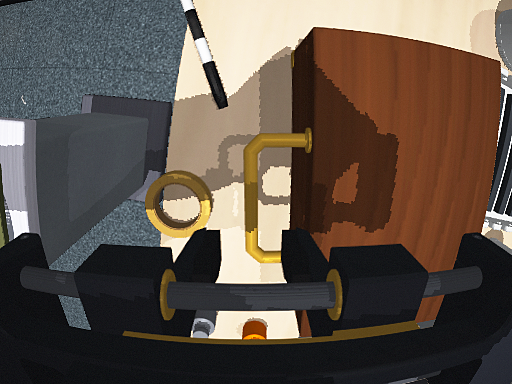

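View pics/s3.png

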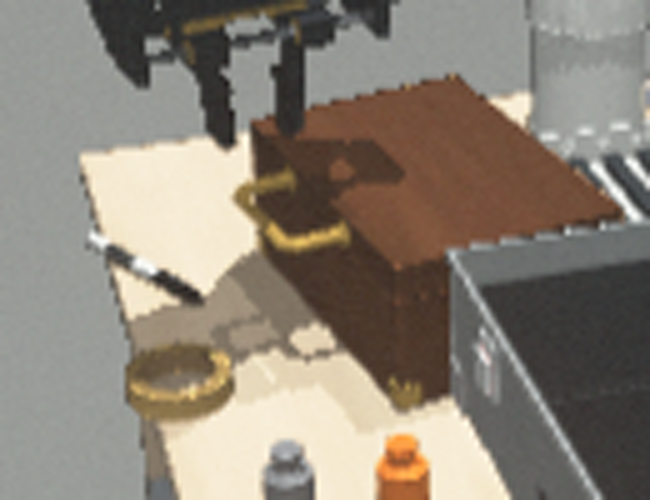

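The bar is centred between the fingers (col 251) and parallel to the image vertical, so the yaw of 9.8° is right.

```bash
python3 - <<'E'
from h import *
import pickle
p=pickle.load(open("w3.pkl","rb"))
p2=pickle.load(open("w2.pkl","rb"))
for r in(139,257): print(onz(p,(251.5,r),.098,True))
# height of the bar by w2/w3 ends
f=lambda u,v,y0:(230+u/5-.4,y0+v/5-.4)
print(tri(ray(p,(251.5,139),True),ray(p2,f(249,85,70),True)),tri(ray(p,(251.5,257),True),ray(p2,f(249,512,70),True)))
E
```

```text
[0.43872165 0.18321508 0.098     ]
[0.45477561 0.09145161 0.098     ]
(array([0.43918807, 0.18208633, 0.08871397]), [np.float64(0.0002789204208260223), np.float64(0.00027892042082597264)]) (array([0.4549167 , 0.09254473, 0.10010271]), [np.float64(0.00034895494149296454), np.float64(0.00034895494149295283)])
```

Request:
arm_command(commands=[{"delta_pos":[-0.3,3,0],"delta_rot":[0,0,0],"fingers":0.25},{"delta_pos":[0,3,0],"delta_rot":[0,0,0],"fingers":0.25},{"delta_pos":[0,2,0],"delta_rot":[0,0,0],"fingers":0.25},{"delta_pos":[0,0,0],"delta_rot":[0,0,0],"fingers":0.25}])

```text
time: 3.22
position: [0.4474, 0.1385, 0.0807]
orientation: [[0.172, -0.0, 0.985], [-0.985, -0.001, 0.172], [0.001, -1.0, -0.0]]
contact_force: [-0.7, 0.0, 0.6]
width: 0.033
```

Request:
arm_command(commands=[{"delta_pos":[0,0,0],"delta_rot":[0,0,0],"fingers":0.6},{"delta_pos":[0,0,0],"delta_rot":[0,0,0],"fingers":1},{"delta_pos":[0,0,0],"delta_rot":[0,0,0],"fingers":1},{"delta_pos":[0,0,0],"delta_rot":[0,0,0],"fingers":1}], squeeze=15)

```text
time: 3.72
position: [0.4471, 0.1387, 0.0815]
orientation: [[0.172, 0.001, 0.985], [-0.985, -0.0, 0.172], [0.0, -1.0, 0.0]]
contact_force: [-1.4, -0.3, 7.2]
width: 0.0094
```

```bash
python3 - <<'E'
from h import *
o=st()
R=o["orientation"]
# arc: centre hinge in (radial,z); handle now
th=np.radians(9.9);ex=np.array([np.cos(th),np.sin(th),0]);r=np.hypot(.215,.012)
hp=np.array(o["position"]);c=hp+ex*.215-np.array([0,0,.012]);print("hinge-equivalent for TCP",c)
a0=np.arctan2(.012,.215)
pts=[c+r*(-ex*np.cos(a0+a)+np.array([0,0,1])*np.sin(a0+a)) for a in np.radians(np.arange(5,91,5))]
p,Rr=rows(pts,[R]*len(pts))
E
```

```text
t 3.73 w 0.0094 p [0.4471 0.1387 0.0815] F [-1.4 -0.3  7.2] yaw 9.9 y [ 0.001 -0.    -1.   ]
hinge-equivalent for TCP [0.65893964 0.17566851 0.06946686]
1 pos [0.0, -1.87, 0.19] rot [0.0, 0.0, 0.0]
2 pos [0.0, -1.84, 0.35] rot [0.0, 0.0, 0.0]
3 pos [0.0, -1.81, 0.51] rot [0.0, 0.0, 0.0]
4 pos [0.0, -1.76, 0.66] rot [0.0, 0.0, 0.0]
5 pos [0.0, -1.69, 0.82] rot [0.0, 0.0, 0.0]
6 pos [0.0, -1.62, 0.96] rot [0.0, 0.0, 0.0]
7 pos [0.0, -1.52, 1.09] rot [0.0, 0.0, 0.0]
8 pos [0.01, -1.43, 1.23] rot [0.0, 0.0, 0.0]
9 pos [-0.0, -1.31, 1.34] rot [0.0, 0.0, 0.0]
10 pos [-0.0, -1.19, 1.46] rot [0.0, 0.0, 0.0]
11 pos [-0.0, -1.06, 1.55] rot [0.0, 0.0, 0.0]
12 pos [-0.0, -0.91, 1.64] rot [0.0, 0.0, 0.0]
13 pos [0.0, -0.78, 1.71] rot [0.0, 0.0, 0.0]
14 pos [0.0, -0.62, 1.77] rot [0.0, 0.0, 0.0]
15 pos [0.0, -0.46, 1.82] rot [0.0, 0.0, 0.0]
16 pos [0.0, -0.3, 1.86] rot [0.0, 0.0, 0.0]
17 pos [0.01, -0.14, 1.87] rot [0.0, 0.0, 0.0]
18 pos [-0.0, 0.02, 1.88] rot [0.0, 0.0, 0.0]
```

Request:
arm_command(commands=[{"delta_pos":[0,-0.94,0.08],"delta_rot":[0,0,0],"fingers":1},{"delta_pos":[0,-0.93,0.11],"delta_rot":[0,0,0],"fingers":1},{"delta_pos":[0,-0.92,0.16],"delta_rot":[0,0,0],"fingers":1},{"delta_pos":[0,-0.92,0.19],"delta_rot":[0,0,0],"fingers":1}])

```text
time: 4.22
position: [0.4521, 0.1396, 0.1184]
orientation: [[0.173, -0.001, 0.985], [-0.985, -0.0, 0.173], [0.0, -1.0, -0.001]]
contact_force: [-1.2, 0.1, -2.9]
width: 0.0094
```

```bash
cat > arc.py <<'E'
from h import *
o=st();th=np.radians(9.9);ex=np.array([np.cos(th),np.sin(th),0])
c=np.array([0.6589,.1757,.0695]);r=np.hypot(.215,.012)
d=o["position"]-c;print("lid ang",np.degrees(np.arctan2(d[2],-d@ex))-3.19,"rad err mm",(np.hypot(d[2],d@ex)-r)*1000)
E
python3 arc.py
```

```text
t 4.22 w 0.0094 p [0.4521 0.1396 0.1184] F [-1.2  0.1 -2.9] yaw 9.9 y [-0.001 -0.    -1.   ]
lid ang 9.932397542562274 rad err mm 0.1704950069530975
```

Forces low, arc matches. Continuing.

Request:
arm_command(commands=[{"delta_pos":[0,-0.91,0.24],"delta_rot":[0,0,0],"fingers":1},{"delta_pos":[0,-0.9,0.27],"delta_rot":[0,0,0],"fingers":1},{"delta_pos":[0,-0.88,0.31],"delta_rot":[0,0,0],"fingers":1},{"delta_pos":[0,-0.88,0.35],"delta_rot":[0,0,0],"fingers":1},{"delta_pos":[0,-0.85,0.4],"delta_rot":[0,0,0],"fingers":1},{"delta_pos":[0,-0.84,0.42],"delta_rot":[0,0,0],"fingers":1},{"delta_pos":[0,-0.82,0.47],"delta_rot":[0,0,0],"fingers":1},{"delta_pos":[0,-0.8,0.49],"delta_rot":[0,0,0],"fingers":1},{"delta_pos":[0,-0.77,0.53],"delta_rot":[0,0,0],"fingers":1},{"delta_pos":[0,-0.75,0.56],"delta_rot":[0,0,0],"fingers":1}])

```text
time: 5.48
position: [0.4898, 0.1465, 0.2023]
orientation: [[0.173, -0.005, 0.985], [-0.985, -0.002, 0.173], [0.001, -1.0, -0.005]]
contact_force: [-8.2, 1.0, 2.4]
width: 0.0094
```

```bash
python3 arc.py
```

```text
t 5.47 w 0.0094 p [0.4898 0.1465 0.2023] F [-8.2  1.   2.4] yaw 10.0 y [-0.005 -0.002 -1.   ]
lid ang 34.53577357436535 rad err mm 1.667008536921949
```

Request:
arm_command(commands=[{"delta_pos":[0,-0.75,0.45],"delta_rot":[0,0,0],"fingers":1},{"delta_pos":[0,-0.72,0.5],"delta_rot":[0,0,0],"fingers":1},{"delta_pos":[0,-0.7,0.57],"delta_rot":[0,0,0],"fingers":1},{"delta_pos":[0,-0.67,0.62],"delta_rot":[0,0,0],"fingers":1},{"delta_pos":[0,-0.64,0.68],"delta_rot":[0,0,0],"fingers":1},{"delta_pos":[0,-0.61,0.7],"delta_rot":[0,0,0],"fingers":1},{"delta_pos":[0,-0.58,0.74],"delta_rot":[0,0,0],"fingers":1}])

```text
time: 6.35
position: [0.5352, 0.1549, 0.2489]
orientation: [[0.173, 0.001, 0.985], [-0.985, 0.001, 0.173], [-0.001, -1.0, 0.001]]
contact_force: [0.3, 5.9, -5.3]
width: 0.0091
```

```bash
python3 arc.py
```

```text
t 6.35 w 0.0091 p [0.5352 0.1549 0.2489] F [ 0.3  5.9 -5.3] yaw 10.0 y [ 0.001  0.001 -1.   ]
lid ang 51.85019796956622 rad err mm 3.553966292130922
```

```bash
python3 - <<'E'
from h import *
from scipy.optimize import least_squares
th=np.radians(9.9);ex=np.array([np.cos(th),np.sin(th),0])
o=np.array([.4471,.1387,0]);P=np.array([[.4471,.1387,.0815],[.4521,.1396,.1184],[.4898,.1465,.2023],[.5352,.1549,.2489]])
s=(P-o)@ex;z=P[:,2]
f=least_squares(lambda v:np.hypot(s-v[0],z-v[1])-.2153,[.215,.07]);print(f.x,f.fun)
f=least_squares(lambda v:np.hypot(s-v[0],z-v[1])-v[2],[.215,.07,.215]);print(f.x,f.fun)
E
```

```text
[0.21551346 0.07378118] [ 0.00035164 -0.00018849 -0.00050164  0.00040235]
[0.22429132 0.06911276 0.22465181] [-1.86882193e-05  3.17675072e-05 -2.18419925e-05  8.76270479e-06]
```

```bash
cat > arc2.py <<'E'
from h import *
import sys
o=st();th=np.radians(9.9);ex=np.array([np.cos(th),np.sin(th),0]);o0=np.array([.4471,.1387,0])
c=o0+ex*.2155+np.array([0,0,.0738]);r=.2153
d=o["position"]-c;a=np.degrees(np.arctan2(d[2],-d@ex))-3.19;print("lid ang",a,"rad err mm",(np.hypot(d[2],d@ex)-r)*1000)
if len(sys.argv)>1:
    st_,n=float(sys.argv[1]),int(sys.argv[2])
    aa=np.radians(a+3.19+st_*np.arange(1,n+1));rr=r+(np.hypot(d[2],d@ex)-r)*np.linspace(1,0,n+1)[1:]
    rows([c+q*(-ex*np.cos(k)+np.array([0,0,1])*np.sin(k)) for q,k in zip(rr,aa)],[Rt(9.9)]*n)
E
python3 arc2.py 2.5 8
```

```text
t 6.35 w 0.0091 p [0.5352 0.1549 0.2489] F [ 0.3  5.9 -5.3] yaw 10.0 y [ 0.001  0.001 -1.   ]
lid ang 51.08836573589618 rad err mm 0.3657554450555156
1 pos [0.08, -0.53, 0.78] rot [-0.1, 0.1, -0.1]
2 pos [0.0, -0.49, 0.8] rot [0.0, -0.0, 0.0]
3 pos [0.0, -0.46, 0.82] rot [0.0, -0.0, 0.0]
4 pos [0.0, -0.42, 0.84] rot [0.0, -0.0, 0.0]
5 pos [-0.0, -0.39, 0.86] rot [0.0, -0.0, 0.0]
6 pos [-0.0, -0.35, 0.87] rot [0.0, -0.0, 0.0]
7 pos [-0.0, -0.31, 0.89] rot [0.0, -0.0, 0.0]
8 pos [-0.0, -0.27, 0.9] rot [0.0, -0.0, 0.0]
```

Request:
arm_command(commands=[{"delta_pos":[0.05,-0.53,0.78],"delta_rot":[0,0,0],"fingers":1},{"delta_pos":[0,-0.49,0.8],"delta_rot":[0,0,0],"fingers":1},{"delta_pos":[0,-0.46,0.82],"delta_rot":[0,0,0],"fingers":1},{"delta_pos":[0,-0.42,0.84],"delta_rot":[0,0,0],"fingers":1},{"delta_pos":[0,-0.39,0.86],"delta_rot":[0,0,0],"fingers":1},{"delta_pos":[0,-0.35,0.87],"delta_rot":[0,0,0],"fingers":1}])

```text
time: 7.1
position: [0.5832, 0.1636, 0.2759]
orientation: [[0.174, -0.001, 0.985], [-0.985, 0.002, 0.174], [-0.002, -1.0, -0.0]]
contact_force: [-3.4, 4.6, 2.3]
width: 0.0096
```

```bash
python3 arc2.py 1.25 4
```

```text
t 7.10 w 0.0096 p [0.5832 0.1636 0.2759] F [-3.4  4.6  2.3] yaw 10.0 y [-0.001  0.002 -1.   ]
lid ang 65.91924924049756 rad err mm 1.0721438154029095
1 pos [0.11, -0.14, 0.45] rot [0.0, 0.1, -0.1]
2 pos [-0.0, -0.13, 0.46] rot [0.0, -0.0, 0.0]
3 pos [-0.0, -0.12, 0.45] rot [0.0, -0.0, 0.0]
4 pos [-0.0, -0.1, 0.46] rot [0.0, -0.0, 0.0]
```

Request:
arm_command(commands=[{"delta_pos":[0.05,-0.14,0.45],"delta_rot":[0,0,0],"fingers":1},{"delta_pos":[0,-0.13,0.45],"delta_rot":[0,0,0],"fingers":1},{"delta_pos":[0,-0.12,0.45],"delta_rot":[0,0,0],"fingers":1},{"delta_pos":[0,0,0],"delta_rot":[0,0,0],"fingers":1}])

```text
time: 7.6
position: [0.5974, 0.166, 0.2805]
orientation: [[0.174, 0.002, 0.985], [-0.985, 0.003, 0.174], [-0.003, -1.0, 0.002]]
contact_force: [-2.7, 5.1, 3.9]
width: 0.0092
```

```bash
python3 arc2.py 0.6 3
```

```text
t 7.60 w 0.0092 p [0.5974 0.166  0.2805] F [-2.7  5.1  3.9] yaw 10.0 y [ 0.002  0.003 -1.   ]
lid ang 69.9105187810295 rad err mm 0.6892175144971313
1 pos [0.11, -0.04, 0.22] rot [-0.1, 0.1, -0.2]
2 pos [-0.0, -0.04, 0.23] rot [-0.0, -0.0, 0.0]
3 pos [-0.0, -0.04, 0.22] rot [-0.0, -0.0, 0.0]
```

Request:
arm_command(commands=[{"delta_pos":[0.04,-0.05,0.25],"delta_rot":[0,0,0],"fingers":1},{"delta_pos":[0,-0.05,0.25],"delta_rot":[0,0,0],"fingers":1},{"delta_pos":[0,-0.05,0.2],"delta_rot":[0,0,0],"fingers":1}])

```text
time: 7.98
position: [0.6037, 0.1672, 0.2822]
orientation: [[0.174, 0.001, 0.985], [-0.985, 0.003, 0.174], [-0.003, -1.0, 0.001]]
contact_force: [-4.6, 6.1, 5.7]
width: 0.0095
```

Request:
arm_command(commands=[{"delta_pos":[0,-0.04,0.2],"delta_rot":[0,0,0],"fingers":1},{"delta_pos":[0,-0.04,0.2],"delta_rot":[0,0,0],"fingers":1}])

```text
time: 8.22
position: [0.6077, 0.1679, 0.2831]
orientation: [[0.174, 0.001, 0.985], [-0.985, 0.003, 0.174], [-0.003, -1.0, 0.002]]
contact_force: [-4.2, 4.5, 6.1]
width: 0.0094
```

Request:
arm_command(commands=[{"delta_pos":[0,-0.03,0.2],"delta_rot":[0,0,0],"fingers":1},{"delta_pos":[0,-0.03,0.2],"delta_rot":[0,0,0],"fingers":1}])

```text
time: 8.48
position: [0.6118, 0.1687, 0.284]
orientation: [[0.174, 0.002, 0.985], [-0.985, 0.004, 0.174], [-0.003, -1.0, 0.002]]
contact_force: [-4.2, 5.0, 7.2]
width: 0.0091
```

```bash
python3 arc2.py 0.6 3
```

```text
t 8.47 w 0.0091 p [0.6118 0.1687 0.284 ] F [-4.2  5.   7.2] yaw 10.0 y [ 0.002  0.004 -1.   ]
lid ang 73.90674212942204 rad err mm 0.32177308231132185
1 pos [0.12, -0.04, 0.22] rot [-0.1, 0.1, -0.2]
2 pos [0.0, -0.04, 0.23] rot [-0.0, 0.0, 0.0]
3 pos [0.0, -0.03, 0.22] rot [-0.0, 0.0, 0.0]
```

Request:
arm_command(commands=[{"delta_pos":[-0.1,-0.1,0.2],"delta_rot":[0,0,0],"fingers":1},{"delta_pos":[0,-0.06,0.2],"delta_rot":[0,0,0],"fingers":1}])

```text
time: 8.72
position: [0.6155, 0.1694, 0.2848]
orientation: [[0.173, 0.001, 0.985], [-0.985, 0.002, 0.173], [-0.002, -1.0, 0.001]]
contact_force: [-2.7, 4.9, 4.1]
width: 0.0091
```

Request:
arm_command(commands=[{"delta_pos":[0,-0.04,0.2],"delta_rot":[0,0,0],"fingers":1},{"delta_pos":[0,-0.03,0.2],"delta_rot":[0,0,0],"fingers":1}])

```text
time: 8.98
position: [0.6195, 0.1701, 0.2855]
orientation: [[0.173, 0.001, 0.985], [-0.985, 0.002, 0.173], [-0.002, -1.0, 0.001]]
contact_force: [-2.9, 4.6, 5.9]
width: 0.0092
```

Request:
arm_command(commands=[{"delta_pos":[0,-0.02,0.2],"delta_rot":[0,0,0],"fingers":1},{"delta_pos":[0,-0.02,0.2],"delta_rot":[0,0,0],"fingers":1}])

```text
time: 9.22
position: [0.6236, 0.1709, 0.2861]
orientation: [[0.173, 0.002, 0.985], [-0.985, 0.003, 0.173], [-0.002, -1.0, 0.002]]
contact_force: [-3.9, 5.3, 3.9]
width: 0.0093
```

```bash
python3 arc2.py 0.6 3
```

```text
t 9.22 w 0.0093 p [0.6236 0.1709 0.2861] F [-3.9  5.3  3.9] yaw 10.0 y [ 0.002  0.003 -1.   ]
lid ang 77.16141124572411 rad err mm 0.08186070927326816
1 pos [0.14, -0.03, 0.22] rot [-0.1, 0.1, -0.1]
2 pos [-0.0, -0.04, 0.23] rot [-0.0, -0.0, -0.0]
3 pos [-0.0, -0.02, 0.22] rot [-0.0, -0.0, -0.0]
```

Request:
arm_command(commands=[{"delta_pos":[-0.1,-0.05,0.2],"delta_rot":[0,0,0],"fingers":1},{"delta_pos":[0,-0.03,0.2],"delta_rot":[0,0,0],"fingers":1}])

```text
time: 9.48
position: [0.6276, 0.1716, 0.2867]
orientation: [[0.173, 0.002, 0.985], [-0.985, 0.001, 0.173], [-0.001, -1.0, 0.002]]
contact_force: [-2.8, 4.2, 5.9]
width: 0.0095
```

Request:
arm_command(commands=[{"delta_pos":[0,-0.03,0.2],"delta_rot":[0,0,0],"fingers":1},{"delta_pos":[0,-0.02,0.2],"delta_rot":[0,0,0],"fingers":1}])

```text
time: 9.72
position: [0.6316, 0.1724, 0.2872]
orientation: [[0.173, 0.002, 0.985], [-0.985, 0.001, 0.173], [-0.001, -1.0, 0.002]]
contact_force: [-3.0, 2.9, 6.2]
width: 0.0093
```

Request:
arm_command(commands=[{"delta_pos":[0,-0.02,0.2],"delta_rot":[0,0,0],"fingers":1},{"delta_pos":[0,-0.01,0.2],"delta_rot":[0,0,0],"fingers":1}])

```text
time: 9.98
position: [0.6356, 0.1731, 0.2875]
orientation: [[0.173, 0.002, 0.985], [-0.985, 0.001, 0.173], [-0.001, -1.0, 0.002]]
contact_force: [-2.8, 4.1, 6.9]
width: 0.0093
```

```bash
python3 arc2.py
```

```text
t 9.97 w 0.0093 p [0.6356 0.1731 0.2875] F [-2.8  4.1  6.9] yaw 9.9 y [ 0.002  0.001 -1.   ]
lid ang 80.4377364284456 rad err mm -0.23024709053531822
```

Request:
arm_command(commands=[{"delta_pos":[0,-0.06,0.2],"delta_rot":[0,0,0],"fingers":1},{"delta_pos":[0,-0.02,0.2],"delta_rot":[0,0,0],"fingers":1}])

```text
time: 10.22
position: [0.6393, 0.1738, 0.2879]
orientation: [[0.173, 0.001, 0.985], [-0.985, 0.001, 0.173], [-0.001, -1.0, 0.002]]
contact_force: [-2.7, 5.0, 5.7]
width: 0.0094
```

Request:
arm_command(commands=[{"delta_pos":[0,-0.01,0.2],"delta_rot":[0,0,0],"fingers":1},{"delta_pos":[0,-0.01,0.2],"delta_rot":[0,0,0],"fingers":1}])

```text
time: 10.48
position: [0.6434, 0.1745, 0.2881]
orientation: [[0.173, 0.002, 0.985], [-0.985, 0.002, 0.173], [-0.001, -1.0, 0.002]]
contact_force: [-1.7, 4.2, 6.0]
width: 0.0092
```

Request:
arm_command(commands=[{"delta_pos":[0,-0.01,0.2],"delta_rot":[0,0,0],"fingers":1},{"delta_pos":[0,-0.01,0.2],"delta_rot":[0,0,0],"fingers":1}])

```text
time: 10.72
position: [0.6474, 0.1753, 0.2883]
orientation: [[0.173, 0.002, 0.985], [-0.985, 0.002, 0.173], [-0.001, -1.0, 0.002]]
contact_force: [-1.5, 4.6, 5.7]
width: 0.0095
```

```bash
python3 arc2.py;python3 - <<'E'
from h import *
cv2.imwrite("pics/s4.png",cv2.resize(vision.capture("side")[60:210,170:320,::-1],None,fx=4,fy=4,interpolation=cv2.INTER_CUBIC))
E
```

```text
t 10.72 w 0.0095 p [0.6474 0.1753 0.2883] F [-1.5  4.6  5.7] yaw 9.9 y [ 0.002  0.002 -1.   ]
lid ang 83.6356162062433 rad err mm -0.49778948879125595
```

View pics/s4.png

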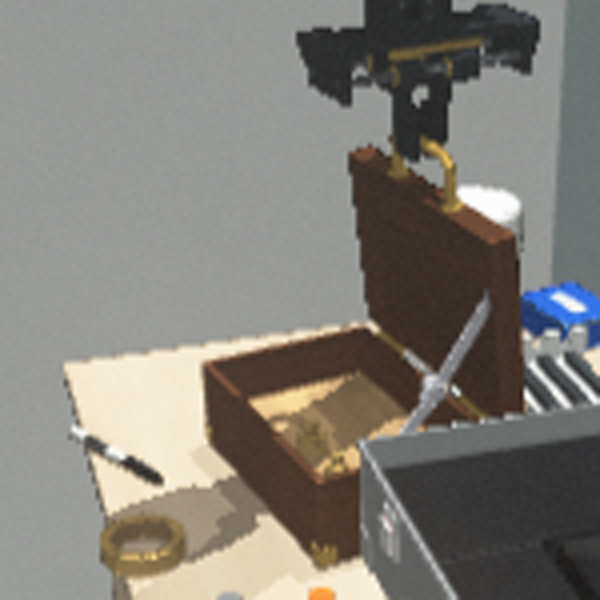

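The stay is nearly straight (knee at crop (435,385)), so the stop is close. I'll go on in small steps.

Request:
arm_command(commands=[{"delta_pos":[0,-0.01,0.15],"delta_rot":[0,0,0],"fingers":1}])

```text
time: 10.9
position: [0.649, 0.1756, 0.2883]
orientation: [[0.173, 0.002, 0.985], [-0.985, 0.002, 0.173], [-0.001, -1.0, 0.002]]
contact_force: [-2.1, 5.5, 5.9]
width: 0.0095
```

Request:
arm_command(commands=[{"delta_pos":[0,0,0.15],"delta_rot":[0,0,0],"fingers":1}])

```text
time: 11.02
position: [0.6492, 0.1756, 0.2883]
orientation: [[0.173, -0.001, 0.985], [-0.985, 0.001, 0.173], [-0.001, -1.0, -0.001]]
contact_force: [-5.9, 3.8, 7.7]
width: 0.0096
```

Request:
arm_command(commands=[{"delta_pos":[0,0,0.15],"delta_rot":[0,0,0],"fingers":1}])

```text
time: 11.15
position: [0.6496, 0.1756, 0.2883]
orientation: [[0.173, -0.003, 0.985], [-0.985, -0.0, 0.173], [-0.0, -1.0, -0.003]]
contact_force: [-8.5, 2.7, 10.6]
width: 0.0094
```

Request:
arm_command(commands=[{"delta_pos":[0,-0.05,0.06],"delta_rot":[0,0,0],"fingers":1},{"delta_pos":[0,0,0],"delta_rot":[0,0,0],"fingers":1},{"delta_pos":[0,0,0],"delta_rot":[0,0,0],"fingers":1}])

```text
time: 11.52
position: [0.6496, 0.1757, 0.2883]
orientation: [[0.174, -0.004, 0.985], [-0.985, -0.001, 0.174], [-0.0, -1.0, -0.004]]
contact_force: [-7.0, 3.3, 8.3]
width: 0.0092
```

```bash
python3 arc2.py;python3 - <<'E'
from h import *
cv2.imwrite("pics/s5.png",cv2.resize(vision.capture("side")[90:190,230:310,::-1],None,fx=6,fy=6,interpolation=cv2.INTER_CUBIC))
E
```

```text
t 11.53 w 0.0092 p [0.6496 0.1757 0.2883] F [-7.   3.3  8.3] yaw 10.0 y [-0.004 -0.001 -1.   ]
lid ang 84.22591467089522 rad err mm -0.5769773802304645
```

View pics/s5.png

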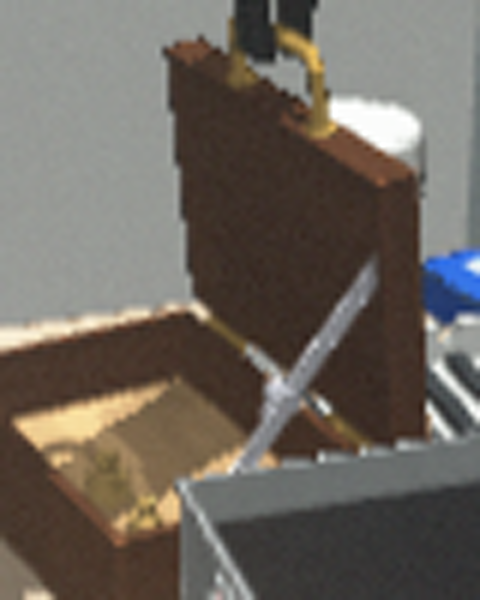

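Request:
arm_command(commands=[{"delta_pos":[0,-0.05,0.12],"delta_rot":[0,0,0],"fingers":1},{"delta_pos":[0,0,0],"delta_rot":[0,0,0],"fingers":1},{"delta_pos":[0,0,0],"delta_rot":[0,0,0],"fingers":1},{"delta_pos":[0,0,0],"delta_rot":[0,0,0],"fingers":1}])

```text
time: 12.08
position: [0.6497, 0.1757, 0.2883]
orientation: [[0.174, -0.007, 0.985], [-0.985, -0.001, 0.174], [0.0, -1.0, -0.007]]
contact_force: [-10.8, 2.7, 6.1]
width: 0.0094
```

```bash
python3 arc2.py;python3 - <<'E'
from h import *
cv2.imwrite("pics/s6.png",cv2.resize(vision.capture("side")[90:190,230:310,::-1],None,fx=6,fy=6,interpolation=cv2.INTER_CUBIC))
E
```

```text
t 12.07 w 0.0094 p [0.6497 0.1757 0.2883] F [-10.8   2.7   6.1] yaw 10.0 y [-0.007 -0.001 -1.   ]
lid ang 84.27025287424465 rad err mm -0.588608607393265
```

View pics/s6.png

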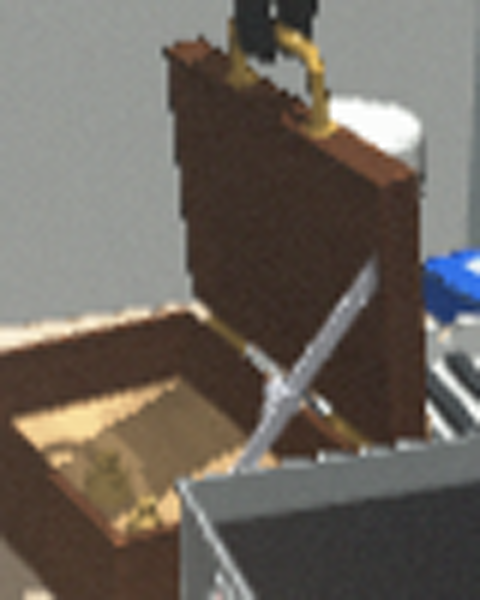

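10.8 N at the handle, lid stopped at about 84°, and the knee is now slightly in front of straight. Unloading and releasing.

Request:
arm_command(commands=[{"delta_pos":[0,0,-0.2],"delta_rot":[0,0,0],"fingers":1},{"delta_pos":[0,0,-0.2],"delta_rot":[0,0,0],"fingers":0.5},{"delta_pos":[0,0,0],"delta_rot":[0,0,0],"fingers":0.2},{"delta_pos":[0,0,0],"delta_rot":[0,0,0],"fingers":0.2},{"delta_pos":[0,0,-0.3],"delta_rot":[0,0,0],"fingers":0.2},{"delta_pos":[0,-1,0],"delta_rot":[0,0,0],"fingers":0.2},{"delta_pos":[0,-3,0],"delta_rot":[0,0,0],"fingers":0.2}])

```text
time: 13.0
position: [0.6454, 0.1736, 0.3279]
orientation: [[0.173, -0.003, 0.985], [-0.985, -0.001, 0.173], [0.001, -1.0, -0.003]]
contact_force: [-0.3, -0.4, -0.0]
width: 0.0353
```

```bash
python3 - <<'E'
from h import *
st()
cv2.imwrite("pics/s7.png",cv2.resize(vision.capture("side")[70:190,200:310,::-1],None,fx=5,fy=5,interpolation=cv2.INTER_CUBIC))
cv2.imwrite("pics/t7.png",vision.capture("top")[:,:,::-1])
E
```

```text
t 13.00 w 0.0353 p [0.6454 0.1736 0.3279] F [-0.3 -0.4 -0. ] yaw 9.9 y [-0.003 -0.001 -1.   ]
```

View pics/s7.png

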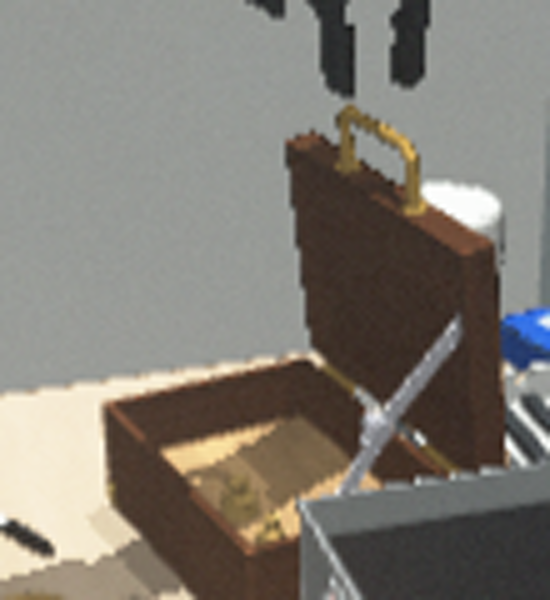

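View pics/t7.png

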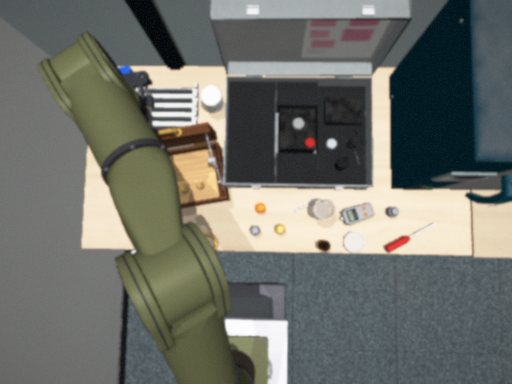

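```bash
python3 - <<'E'
from h import *
o=env.get_obs();p=vision.camera_params("wrist");c,d=ray(p,(250.7,191.8),True);print("cam rel tcp",o["orientation"].T@(c-o["position"]),"axis",o["orientation"].T@d)
R=Rt(9.9)
rows([(.605,.150,.335),(.55,.13,.33),(.52,.11,.32)],[R]*3)
E
```

```text
cam rel tcp [-0.0733497  -0.14633575 -0.00126008] axis [2.86333183e-01 9.58130006e-01 4.48305255e-04]
1 pos [1.77, -0.29, -4.64] rot [-0.4, 0.0, -0.1]
2 pos [1.02, 0.5, -5.77] rot [-0.0, 0.0, -0.0]
3 pos [1.46, 1.0, -3.3] rot [-0.0, 0.0, -0.0]
```

Request:
arm_command(commands=[{"delta_pos":[1.8,-0.3,-4.6],"delta_rot":[0,0,0],"fingers":-0.2},{"delta_pos":[1,0.5,-5.8],"delta_rot":[0,0,0],"fingers":-0.2},{"delta_pos":[1.4,1,-3.3],"delta_rot":[0,0,0],"fingers":-0.2},{"delta_pos":[0,0,0],"delta_rot":[0,0,0],"fingers":-0.2}])

```text
time: 13.6
position: [0.5158, 0.1069, 0.3158]
orientation: [[0.172, -0.003, 0.985], [-0.985, -0.003, 0.172], [0.003, -1.0, -0.003]]
contact_force: [0.1, 0.6, 1.1]
width: 0.0527
```

```bash
python3 - <<'E'
from h import *
import pickle
st();p=vision.camera_params("wrist");im=vision.capture("wrist")[:,:,::-1]
cv2.imwrite("pics/w8.png",im);pickle.dump(p,open("w8.pkl","wb"))
E
```

```text
t 13.60 w 0.0527 p [0.5158 0.1069 0.3158] F [0.1 0.6 1.1] yaw 9.9 y [-0.003 -0.003 -1.   ]
```

View pics/w8.png

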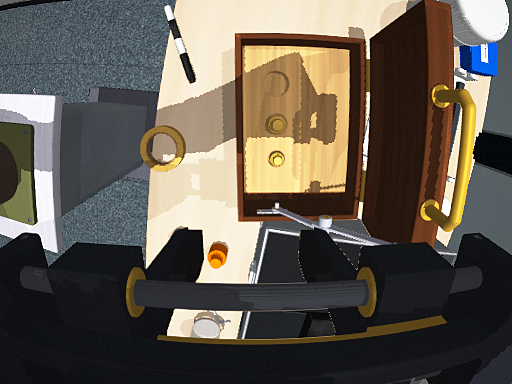

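Empty well at (277,83), mid weight (276,124), small weight (276,159), knee barrel (325,222). A second view comes on the way to the weight.

Request:
arm_command(commands=[{"delta_pos":[3.5,0,-2.5],"delta_rot":[0,0,0],"fingers":-0.2},{"delta_pos":[3.5,0,-2.5],"delta_rot":[0,0,0],"fingers":-0.2},{"delta_pos":[0,0,0],"delta_rot":[0,0,0],"fingers":-0.2}])

```text
time: 14.02
position: [0.4815, 0.0289, 0.3163]
orientation: [[0.168, 0.0, 0.986], [-0.986, -0.002, 0.168], [0.002, -1.0, -0.0]]
contact_force: [0.5, 0.3, -0.2]
width: 0.0529
```

```bash
python3 - <<'E'
from h import *
import pickle
st();p=vision.camera_params("wrist");im=vision.capture("wrist")[:,:,::-1]
cv2.imwrite("pics/w9.png",im);pickle.dump(p,open("w9.pkl","wb"))
a=cv2.imread("pics/w8.png")[20:240,220:340]
cv2.imwrite("pics/w8c.png",cv2.resize(a[:110],None,fx=5,fy=5,interpolation=cv2.INTER_CUBIC))
cv2.imwrite("pics/w8k.png",cv2.resize(cv2.imread("pics/w8.png")[180:250,240:420],None,fx=4,fy=4,interpolation=cv2.INTER_CUBIC))
E
```

```text
t 14.03 w 0.0529 p [0.4815 0.0289 0.3163] F [ 0.5  0.3 -0.2] yaw 9.7 y [ 0.    -0.002 -1.   ]
```

View pics/w9.png

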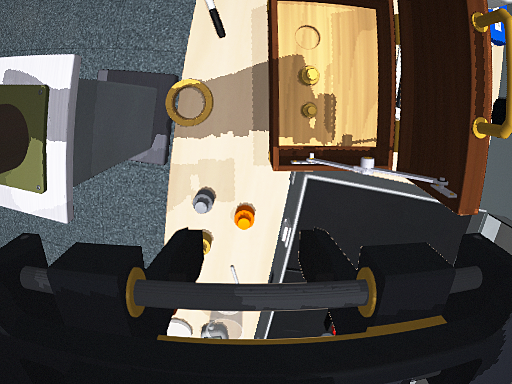

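View pics/w8c.png

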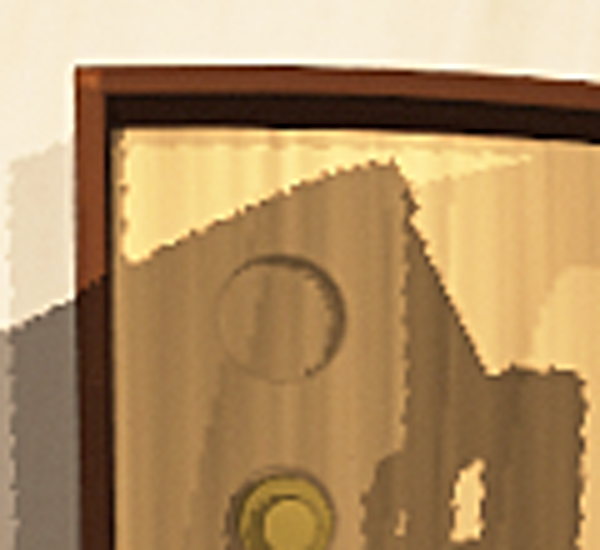

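View pics/w8k.png

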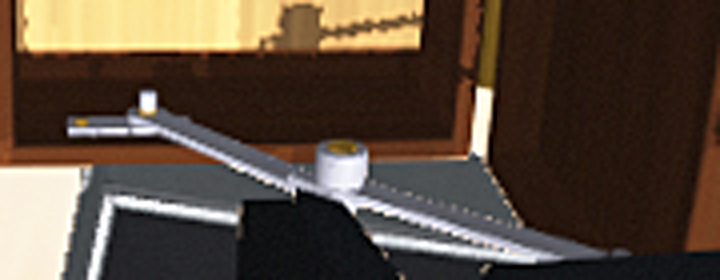

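```bash
python3 - <<'E'
import cv2
a=cv2.imread("pics/w9.png")
cv2.imwrite("pics/w9c.png",cv2.resize(a[10:70,270:350],None,fx=8,fy=8,interpolation=cv2.INTER_CUBIC))
cv2.imwrite("pics/w9k.png",cv2.resize(a[140:210,290:470],None,fx=4,fy=4,interpolation=cv2.INTER_CUBIC))
E
```

```text
(no output)
```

View pics/w9c.png

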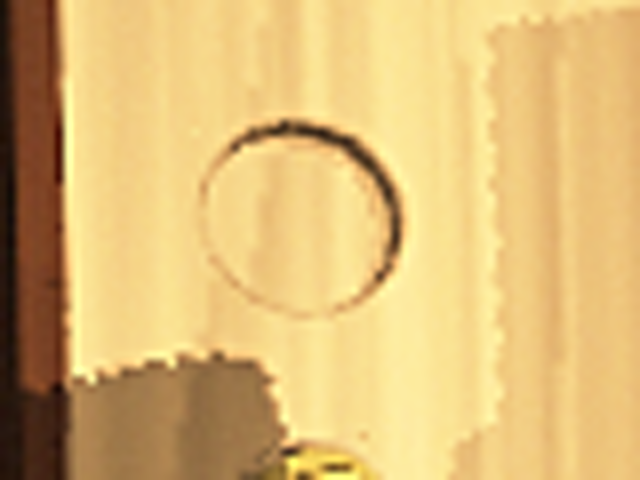

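View pics/w9k.png

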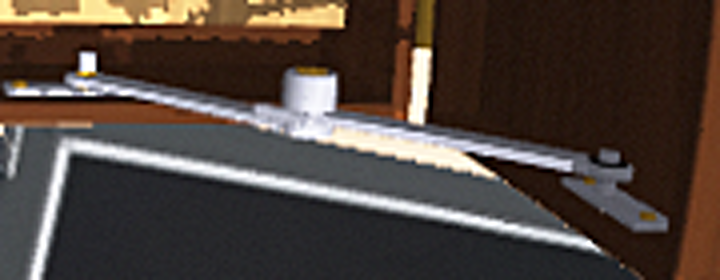

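```bash
python3 - <<'E'
from h import *
import pickle
p8,p9=(pickle.load(open(f"w{i}.pkl","rb")) for i in(8,9))
th=np.radians(9.9);ex=np.array([np.cos(th),np.sin(th),0]);ey=np.array([-ex[1],ex[0],0])
def rep(n,a,b):
    X,e=tri(ray(p8,a,True),ray(p9,b,True));d=X-np.array([.6586,.175,0]);print(n,X.round(4),np.round(e,4),"case xy",(d@ex).round(4),(d@ey).round(4))
rep("well",(275.8,83.2),(307.2,37.1))
for p,a in((p8,(275.8,83.2)),(p9,(307.2,37.1))): print(" on .038",onz(p,a,.038,True).round(4))
rep("knee face",(325.3,216.8),(367.5,157.8)); rep("knee low",(325.3,226),(367.5,168.5))
rep("foot",(240+148/4,180+97/4),(290+87/4,140+58/4))
rep("mid knob",(276,124),(310.5,73.5));rep("small knob",(277,159),(310,110))
E
```

```text
well [0.5308 0.2164 0.0314] [0.0001 0.0001] case xy -0.1188 0.0627
 on .038 [0.5304 0.2158 0.038 ]
 on .038 [0.5298 0.2146 0.038 ]
knee face [0.6099 0.0691 0.1421] [0.0002 0.0002] case xy -0.0661 -0.0959
knee low [0.614  0.0567 0.1399] [0. 0.] case xy -0.0643 -0.1089
foot [0.5612 0.0504 0.0676] [0.0002 0.0002] case xy -0.1174 -0.106
mid knob [0.5395 0.1593 0.0588] [0.0002 0.0002] case xy -0.12 0.005
small knob [0.5513 0.1098 0.044 ] [0.0002 0.0002] case xy -0.1169 -0.0458
```

```bash
python3 - <<'E'
from h import *
print(env.get_obs()["qpos"].round(2))
R=Rt(10)
rows([(.455,-.02,.27),(.435,-.05,.22),(.424,-.072,.17)],[R]*3)
E
```

```text
[ 0.26  0.45 -0.62  1.86  0.32  0.93 -0.34]
1 pos [4.58, 4.65, -3.57] rot [-0.1, -0.2, -0.0]
2 pos [2.61, 5.0, -2.49] rot [0.0, -0.0, -0.0]
3 pos [1.97, 5.0, -1.46] rot [0.0, -0.0, -0.0]
```

Request:
arm_command(commands=[{"delta_pos":[4.2,4,-3.2],"delta_rot":[0,0,0],"fingers":-0.2},{"delta_pos":[3,5,-2.8],"delta_rot":[0,0,0],"fingers":-0.2},{"delta_pos":[2,5,-1.5],"delta_rot":[0,0,0],"fingers":-0.2},{"delta_pos":[0,0,0],"delta_rot":[0,0,0],"fingers":-0.2}])

```text
time: 14.58
position: [0.4241, -0.068, 0.1782]
orientation: [[0.172, -0.006, 0.985], [-0.985, 0.0, 0.172], [-0.001, -1.0, -0.006]]
contact_force: [-0.2, -0.2, 0.3]
width: 0.0529
```

```bash
python3 - <<'E'
from h import *
import pickle
st();p=vision.camera_params("wrist");im=vision.capture("wrist")[:,:,::-1]
print(proj(p,(.4238,-.1324,0),True),proj(p,(.4238,-.1324,.046),True))
cv2.imwrite("pics/w10.png",im);pickle.dump(p,open("w10.pkl","wb"))
E
```

```text
t 14.57 w 0.0529 p [ 0.4241 -0.068   0.1782] F [-0.2 -0.2  0.3] yaw 9.9 y [-0.006  0.    -1.   ]
[242.8735842  224.14054701] [241.54574808 241.21684641]
```

View pics/w10.png

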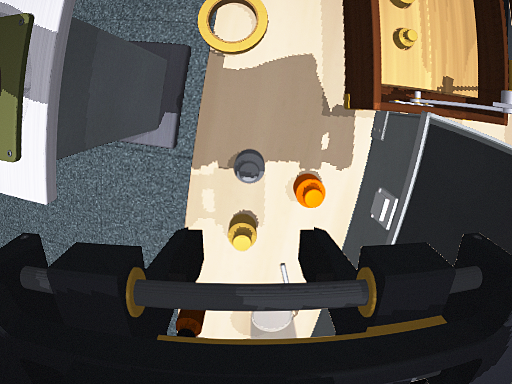

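```bash
python3 - <<'E'
from h import *
P=vision.camera_params("top")
for n,uv,z in(("beaker top",(320,209),.087),("stick tip",(297,208),.1),("bottle",(322,244),.1),("orange",(260,208),.04),("grey",(255,230),.04)): print(n,onz(P,uv,z).round(3))
rows([(.4238,-.1324,.13),(.4238,-.1324,.07),(.4238,-.1324,.012)],[Rt(9.9)]*3)
cv2.imwrite("pics/t10.png",cv2.resize(cv2.imread("pics/a_top.png")[190:260,240:360],None,fx=6,fy=6,interpolation=cv2.INTER_CUBIC))
E
```

```text
beaker top [ 0.481 -0.246  0.087]
stick tip [ 0.483 -0.179  0.1  ]
bottle [ 0.382 -0.25   0.1  ]
orange [ 0.484 -0.073  0.04 ]
grey [ 0.418 -0.059  0.04 ]
1 pos [6.44, 5.0, -1.41] rot [0.0, 0.1, -0.1]
2 pos [-0.01, 6.0, 0.0] rot [0.0, -0.0, 0.0]
3 pos [0.0, 5.8, 0.0] rot [0.0, -0.0, 0.0]
```

View pics/t10.png

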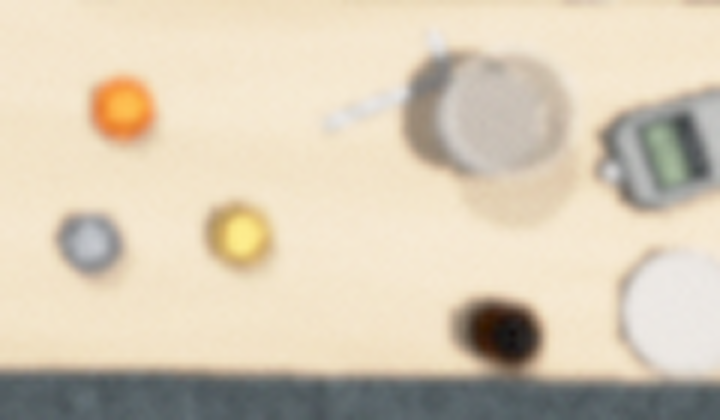

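Request:
arm_command(commands=[{"delta_pos":[3.2,2,-0.7],"delta_rot":[0,0,0],"fingers":-0.2},{"delta_pos":[3.2,3,-0.7],"delta_rot":[0,0,0],"fingers":-0.2},{"delta_pos":[0,4,0],"delta_rot":[0,0,0],"fingers":-0.2},{"delta_pos":[0,4,0],"delta_rot":[0,0,0],"fingers":-0.2},{"delta_pos":[0,2,0],"delta_rot":[0,0,0],"fingers":-0.2},{"delta_pos":[0,0,0],"delta_rot":[0,0,0],"fingers":-0.2}])

```text
time: 15.38
position: [0.4274, -0.1322, 0.0312]
orientation: [[0.177, 0.003, 0.984], [-0.984, 0.001, 0.177], [-0.0, -1.0, 0.003]]
contact_force: [0.0, -0.7, -0.2]
width: 0.0529
```

```bash
python3 - <<'E'
from h import *
st();rows([(.4238,-.1324,.012)],[Rt(9.9)])
cv2.imwrite("pics/w11.png",vision.capture("wrist")[:,:,::-1])
cv2.imwrite("pics/s11.png",cv2.resize(vision.capture("side")[170:270,180:290,::-1],None,fx=5,fy=5,interpolation=cv2.INTER_CUBIC))
E
```

```text
t 15.38 w 0.0529 p [ 0.4274 -0.1322  0.0312] F [ 0.  -0.7 -0.2] yaw 10.2 y [ 0.003  0.001 -1.   ]
1 pos [-0.04, 1.92, -0.36] rot [-0.1, 0.3, -0.0]
```

View pics/s11.png

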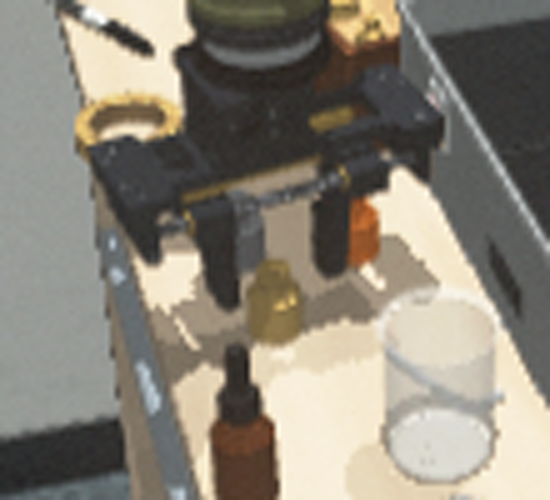

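View pics/w11.png

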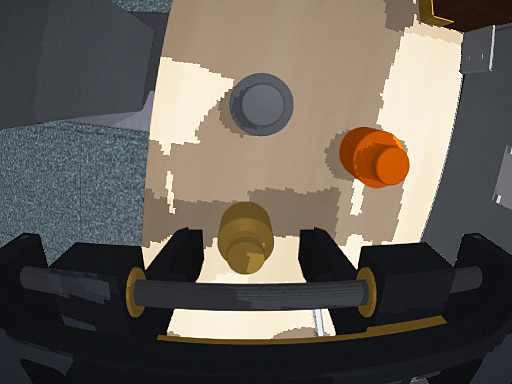

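```bash
python3 - <<'E'
from h import *
import pickle
p=vision.camera_params("wrist");p10=pickle.load(open("w10.pkl","rb"))
print(proj(p,(.4238,-.1324,.046),True),proj(p,(.4238,-.1324,.025),True))
print(onz(p,(245.5,257),.046,True),onz(p10,(242,242),.046,True))
E
```

```text
[247.79288736 254.00782586] [247.99319247 236.3930448 ]
[ 0.42295354 -0.13432     0.046     ] [ 0.42441229 -0.1332149   0.046     ]
```

Request:
arm_command(commands=[{"delta_pos":[0.1,1,-0.4],"delta_rot":[0,0,0],"fingers":-0.2},{"delta_pos":[0,0.9,0],"delta_rot":[0,0,0],"fingers":-0.2},{"delta_pos":[0,0,0],"delta_rot":[0,0,0],"fingers":-0.2},{"delta_pos":[0,0,0],"delta_rot":[0,0,0],"fingers":0.2},{"delta_pos":[0,0,0],"delta_rot":[0,0,0],"fingers":0.5},{"delta_pos":[0,0,0],"delta_rot":[0,0,0],"fingers":0.5},{"delta_pos":[0,0,0],"delta_rot":[0,0,0],"fingers":0.5}], squeeze=25)

```text
time: 16.35
position: [0.4222, -0.1351, 0.0186]
orientation: [[0.173, -0.004, 0.985], [-0.985, 0.001, 0.173], [-0.001, -1.0, -0.004]]
contact_force: [2.6, 0.8, 6.5]
width: 0.0304
```

```bash
python3 - <<'E'
from h import *
st()
E
```

```text
t 16.35 w 0.0304 p [ 0.4222 -0.1351  0.0186] F [2.6 0.8 6.5] yaw 10.0 y [-0.004  0.001 -1.   ]
```

Request:
arm_command(commands=[{"delta_pos":[0,0,0],"delta_rot":[0,0,0],"fingers":1},{"delta_pos":[0,0,0],"delta_rot":[0,0,0],"fingers":1}])

```text
time: 16.6
position: [0.4222, -0.1351, 0.0186]
orientation: [[0.173, -0.004, 0.985], [-0.985, 0.001, 0.173], [-0.001, -1.0, -0.004]]
contact_force: [2.7, 0.2, 5.8]
width: 0.0305
```

```bash
python3 - <<'E'
from h import *
st()
cv2.imwrite("pics/s12.png",cv2.resize(vision.capture("side")[170:270,180:290,::-1],None,fx=5,fy=5,interpolation=cv2.INTER_CUBIC))
cv2.imwrite("pics/w12.png",vision.capture("wrist")[150:300,150:350,::-1].repeat(3,0).repeat(3,1))
E
```

```text
t 16.60 w 0.0305 p [ 0.4222 -0.1351  0.0186] F [2.7 0.2 5.8] yaw 10.0 y [-0.004  0.001 -1.   ]
```

View pics/s12.png

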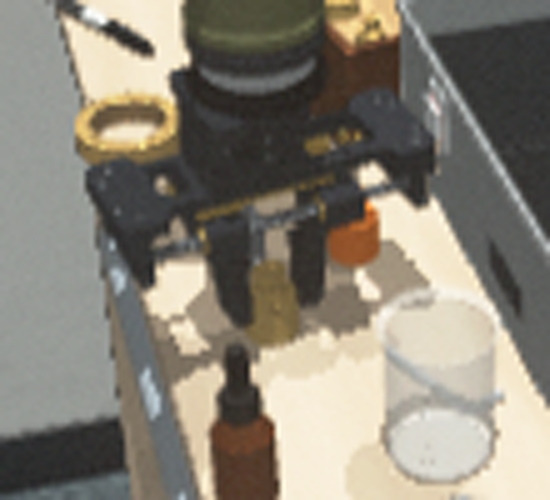

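View pics/w12.png

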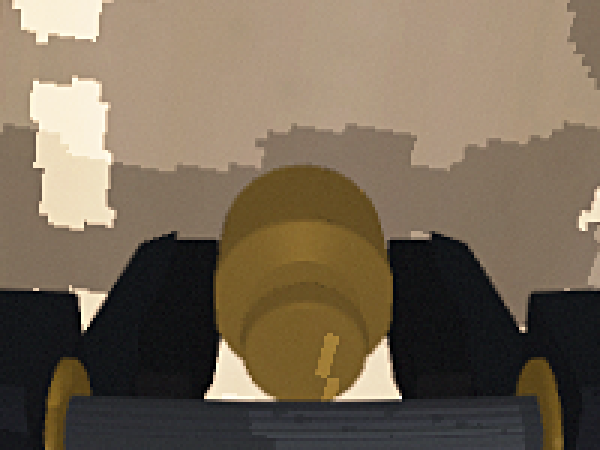

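Request:
arm_command(commands=[{"delta_pos":[0,0,0],"delta_rot":[0,0,0],"fingers":0},{"delta_pos":[0,0,0],"delta_rot":[0,0,0],"fingers":0},{"delta_pos":[0,0,0],"delta_rot":[0,0,0],"fingers":0}])

```text
time: 17.08
position: [0.4204, -0.1354, 0.0179]
orientation: [[0.172, -0.008, 0.985], [-0.985, 0.0, 0.172], [-0.002, -1.0, -0.007]]
contact_force: [0.5, 0.6, -0.7]
width: 0.0438
```

Request:
arm_command(commands=[{"delta_pos":[-0.15,0.25,0.3],"delta_rot":[0,0,0],"fingers":0},{"delta_pos":[0,0.3,0],"delta_rot":[0,0,0],"fingers":0},{"delta_pos":[0,0,0],"delta_rot":[0,0,0],"fingers":0}])

```text
time: 17.45
position: [0.4234, -0.1333, 0.0122]
orientation: [[0.172, -0.007, 0.985], [-0.985, 0.001, 0.172], [-0.002, -1.0, -0.007]]
contact_force: [0.1, -0.4, 0.5]
width: 0.0441
```

```bash
python3 - <<'E'
from h import *
st();rows([(.4235,-.1335,.0125)],[Rt(10)])
E
```

```text
t 17.45 w 0.0441 p [ 0.4234 -0.1333  0.0122] F [ 0.1 -0.4  0.5] yaw 9.9 y [-0.007  0.001 -1.   ]
1 pos [0.02, -0.03, 0.01] rot [0.4, -0.1, -0.1]
```

Request:
arm_command(commands=[{"delta_pos":[0,0,0],"delta_rot":[0.4,0,0],"fingers":0.4},{"delta_pos":[0,0,0],"delta_rot":[0,0,0],"fingers":1},{"delta_pos":[0,0,0],"delta_rot":[0,0,0],"fingers":1},{"delta_pos":[0,0,0],"delta_rot":[0,0,0],"fingers":1}])

```text
time: 17.95
position: [0.4235, -0.1334, 0.0125]
orientation: [[0.173, -0.0, 0.985], [-0.985, 0.001, 0.173], [-0.001, -1.0, 0.0]]
contact_force: [0.1, -0.0, -1.0]
width: 0.0305
```

Request:
arm_command(commands=[{"delta_pos":[0,-1,0],"delta_rot":[0,0,0],"fingers":1},{"delta_pos":[0,-2,0],"delta_rot":[0,0,0],"fingers":1},{"delta_pos":[0,-4,0],"delta_rot":[0,0,0],"fingers":1},{"delta_pos":[0,-5,0],"delta_rot":[0,0,0],"fingers":1},{"delta_pos":[0,-5,0],"delta_rot":[0,0,0],"fingers":1}])

```text
time: 18.58
position: [0.424, -0.134, 0.1787]
orientation: [[0.172, 0.003, 0.985], [-0.985, -0.0, 0.172], [0.001, -1.0, 0.003]]
contact_force: [2.3, -1.2, -2.6]
width: 0.0308
```

```bash
python3 - <<'E'
from h import *
o=st();print(o["qpos"].round(2))
cv2.imwrite("pics/s13.png",cv2.resize(vision.capture("side")[120:250,170:300,::-1],None,fx=4,fy=4,interpolation=cv2.INTER_CUBIC))
# path: 
W=np.array([.5302,.2155]);
pts=lin(o["position"],(.50,.10,.19),5)
ps,Rs=rows(pts,[Rt(9.9+a) for a in (-10,-20,-30,-40,-50)])
rows(lin(pts[-1],(.5302,.2155,.16),3),[Rt(-55.1)]*3,(ps,Rs))
E
```

```text
t 18.57 w 0.0308 p [ 0.424  -0.134   0.1787] F [ 2.3 -1.2 -2.6] yaw 9.9 y [ 0.003 -0.    -1.   ]
[ 0.64  0.64 -0.68  2.14  0.73  0.6  -0.4 ]
1 pos [-4.37, 0.25, 2.04] rot [-0.7, 10.0, 0.2]
2 pos [-4.68, -0.22, 1.52] rot [0.1, 10.0, -0.0]
3 pos [-4.88, -0.23, 0.68] rot [-0.0, 10.0, -0.0]
4 pos [-4.91, -0.22, -0.18] rot [-0.0, 10.0, -0.0]
5 pos [-4.82, -0.23, -1.03] rot [-0.0, 10.0, -0.0]
1 pos [-3.59, 1.01, -1.7] rot [-0.0, 15.0, -0.0]
2 pos [-3.03, 1.0, -2.58] rot [-0.0, 0.0, -0.0]
3 pos [-3.03, 1.0, -2.58] rot [-0.0, 0.0, -0.0]
```

View pics/s13.png

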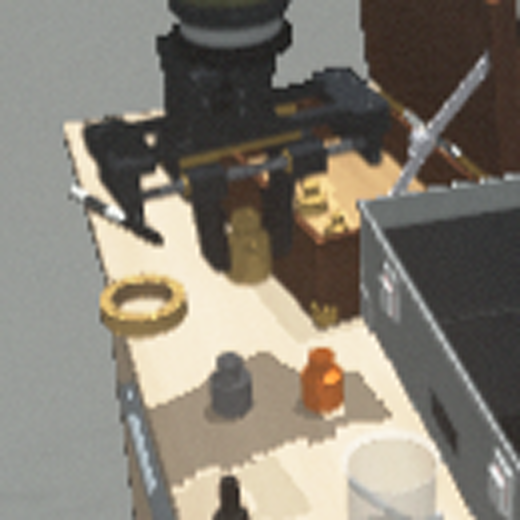

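```bash
python3 - <<'E'
from h import *
o=env.get_obs()
yaws=np.linspace(9.9,75,9)[1:]
pts=lin(o["position"],(.5302,.2155,.175),8)
rows(pts,[Rt(a) for a in yaws])
E
```

```text
1 pos [-4.08, 0.11, 2.03] rot [-0.6, -8.1, 0.3]
2 pos [-3.75, 0.11, 2.58] rot [-0.0, -8.1, -0.0]
3 pos [-3.35, 0.11, 3.09] rot [-0.0, -8.2, -0.0]
4 pos [-2.87, 0.1, 3.53] rot [-0.0, -8.1, -0.0]
5 pos [-2.35, 0.11, 3.9] rot [-0.0, -8.1, -0.0]
6 pos [-1.77, 0.11, 4.2] rot [-0.0, -8.2, -0.0]
7 pos [-1.16, 0.11, 4.4] rot [-0.0, -8.1, -0.0]
8 pos [-0.52, 0.1, 4.52] rot [-0.0, -8.2, 0.0]
```

Request:
arm_command(commands=[{"delta_pos":[-4,0,2],"delta_rot":[0,-8,0],"fingers":1},{"delta_pos":[-3.7,0,2.6],"delta_rot":[0,-8,0],"fingers":1},{"delta_pos":[-3.3,0,3.1],"delta_rot":[0,-8,0],"fingers":1},{"delta_pos":[-2.9,0,3.5],"delta_rot":[0,-8,0],"fingers":1},{"delta_pos":[-2.4,0,3.9],"delta_rot":[0,-8,0],"fingers":1},{"delta_pos":[-1.8,0,4.2],"delta_rot":[0,-8,0],"fingers":1},{"delta_pos":[-1.2,0,4.3],"delta_rot":[0,-8,0],"fingers":1},{"delta_pos":[-0.5,0,2.5],"delta_rot":[0,-8,0],"fingers":1},{"delta_pos":[0,0,0],"delta_rot":[0,0,0],"fingers":1}])

```text
time: 19.75
position: [0.5211, 0.1964, 0.1767]
orientation: [[0.961, 0.004, 0.275], [-0.275, 0.001, 0.961], [0.003, -1.0, 0.002]]
contact_force: [-0.8, -0.7, -2.5]
width: 0.0308
```

```bash
python3 - <<'E'
from h import *
import pickle
o=st();p=vision.camera_params("wrist");im=vision.capture("wrist")[:,:,::-1]
cv2.imwrite("pics/w14.png",im);pickle.dump((p,o["position"],o["orientation"]),open("w14.pkl","wb"))
print(proj(p,(.5302,.2155,.038),True))
rows([(.5302,.2155,.14)],[Rt(75)])
E
```

```text
t 19.75 w 0.0308 p [0.5211 0.1964 0.1767] F [-0.8 -0.7 -2.5] yaw 74.0 y [ 0.004  0.001 -1.   ]
[272.39940371 184.75152864]
1 pos [0.28, 3.65, 2.32] rot [0.1, -1.1, 0.2]
```

View pics/w14.png

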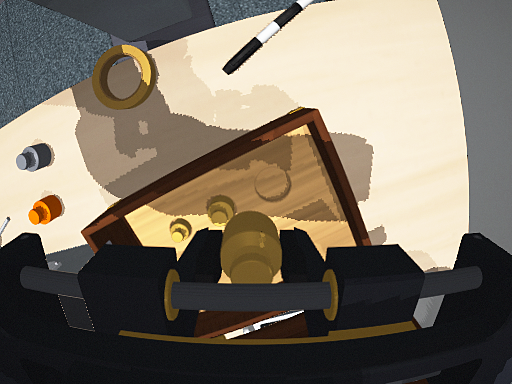

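```bash
python3 - <<'E'
from h import *
a=cv2.imread("pics/w14.png")[150:250,210:320]
cv2.imwrite("pics/w14c.png",cv2.resize(a,None,fx=6,fy=6,interpolation=cv2.INTER_CUBIC))
E
```

```text
(no output)
```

View pics/w14c.png

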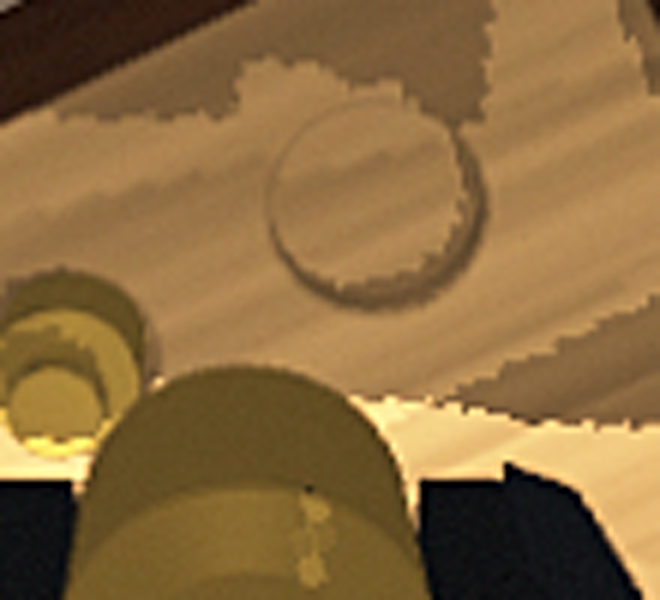

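```bash
python3 - <<'E'
from h import *
import pickle
p,_,_=pickle.load(open("w14.pkl","rb"));print(onz(p,(272.4,183.8),.038,True))
rows([(.530,.2158,.15),(.53,.2158,.1),(.53,.2158,.07)],[Rt(75)]*3)
E
```

```text
[0.52925021 0.21575077 0.038     ]
1 pos [0.26, 2.65, 2.34] rot [0.1, -1.1, 0.2]
2 pos [-0.0, 5.0, -0.01] rot [-0.0, -0.0, 0.0]
3 pos [-0.0, 3.0, 0.0] rot [-0.0, -0.0, 0.0]
```

Request:
arm_command(commands=[{"delta_pos":[0.25,2.6,2.3],"delta_rot":[0,-1,0],"fingers":1},{"delta_pos":[0,4,0],"delta_rot":[0,0,0],"fingers":1},{"delta_pos":[0,3,0],"delta_rot":[0,0,0],"fingers":1},{"delta_pos":[0,1.5,0],"delta_rot":[0,0,0],"fingers":1},{"delta_pos":[0,0,0],"delta_rot":[0,0,0],"fingers":1}])

```text
time: 20.42
position: [0.5304, 0.2138, 0.0657]
orientation: [[0.965, 0.003, 0.262], [-0.262, -0.003, 0.965], [0.004, -1.0, -0.002]]
contact_force: [-0.1, -0.7, -2.6]
width: 0.0303
```

```bash
python3 - <<'E'
from h import *
o=st();p=vision.camera_params("wrist");im=vision.capture("wrist")[:,:,::-1]
cv2.imwrite("pics/w15.png",im)
print(proj(p,(.5298,.2154,.038),True))
rows([(.5298,.2154,.054)],[Rt(75)])
E
```

```text
t 20.43 w 0.0303 p [0.5304 0.2138 0.0657] F [-0.1 -0.7 -2.6] yaw 74.8 y [ 0.003 -0.003 -1.   ]
[254.324292   224.57859714]
1 pos [-0.13, 1.27, 0.04] rot [0.0, -0.2, 0.3]
```

View pics/w15.png

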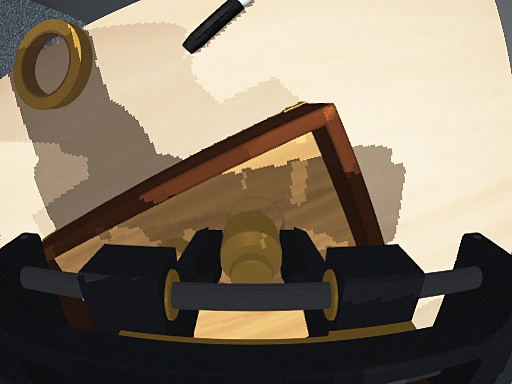

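```bash
python3 - <<'E'
from h import *
for i in range(2):
    st();rows([(.5298,.2154,.054)],[Rt(75)])
a=cv2.imread("pics/w15.png")[170:290,190:320]
cv2.imwrite("pics/w15c.png",cv2.resize(a,None,fx=5,fy=5,interpolation=cv2.INTER_CUBIC))
E
```

```text
t 20.48 w 0.0306 p [0.5309 0.2147 0.0667] F [ 0.1  0.6 -1.9] yaw 74.8 y [ 0.004 -0.001 -1.   ]
1 pos [-0.13, 1.27, 0.04] rot [0.0, -0.2, 0.3]
t 20.48 w 0.0306 p [0.5309 0.2147 0.0667] F [ 0.1  0.6 -1.9] yaw 74.8 y [ 0.004 -0.001 -1.   ]
1 pos [-0.13, 1.27, 0.04] rot [0.0, -0.2, 0.3]
```

View pics/w15c.png

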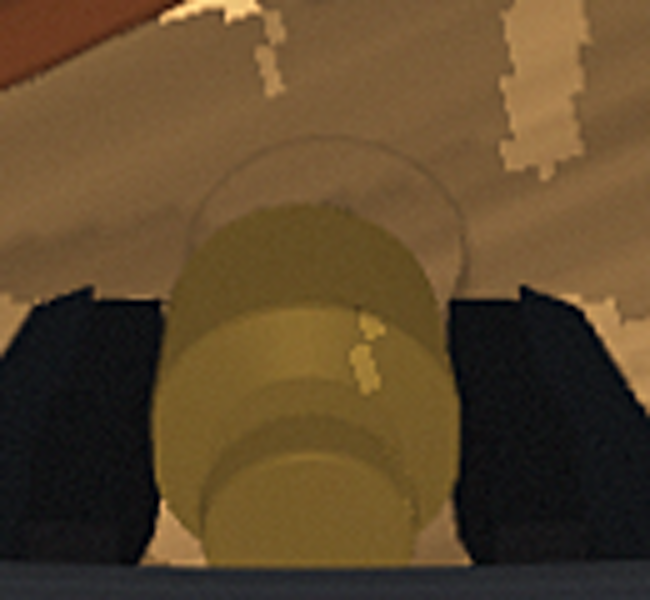

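Request:
arm_command(commands=[{"delta_pos":[-0.12,0.7,0.1],"delta_rot":[0,0,0.3],"fingers":1},{"delta_pos":[0,0.4,0],"delta_rot":[0,0,0],"fingers":1},{"delta_pos":[0,0,0],"delta_rot":[0,0,0],"fingers":1}])

```text
time: 20.85
position: [0.5298, 0.2164, 0.0552]
orientation: [[0.965, -0.001, 0.26], [-0.26, -0.0, 0.965], [-0.001, -1.0, -0.0]]
contact_force: [0.3, -0.6, -2.0]
width: 0.0309
```

```bash
python3 - <<'E'
from h import *
st()
im=vision.capture("wrist")[170:300,180:320,::-1]
st()
cv2.imwrite("pics/w16.png",cv2.resize(im,None,fx=5,fy=4.6,interpolation=cv2.INTER_CUBIC))
E
```

```text
t 20.85 w 0.0309 p [0.5298 0.2164 0.0552] F [ 0.3 -0.6 -2. ] yaw 74.9 y [-0.001 -0.    -1.   ]
t 20.90 w 0.0303 p [0.5298 0.2165 0.0554] F [-0.3 -0.1 -1.5] yaw 74.9 y [-0.001  0.    -1.   ]
```

View pics/w16.png

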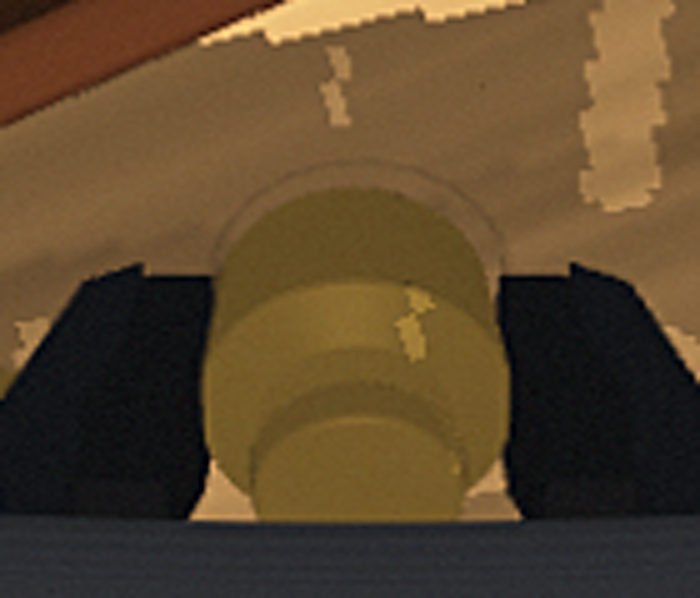

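The weight is now centred over the hole (360 against 357 in crop columns). Lowering it.

Request:
arm_command(commands=[{"delta_pos":[0,0.4,0],"delta_rot":[0,0,0],"fingers":1},{"delta_pos":[0,0.4,0],"delta_rot":[0,0,0],"fingers":1},{"delta_pos":[0,0.3,0],"delta_rot":[0,0,0],"fingers":1},{"delta_pos":[0,0,0],"delta_rot":[0,0,0],"fingers":1}])

```text
time: 21.4
position: [0.5296, 0.2164, 0.044]
orientation: [[0.966, -0.001, 0.26], [-0.26, -0.0, 0.966], [-0.001, -1.0, -0.001]]
contact_force: [-0.8, -0.1, -1.1]
width: 0.0304
```

Request:
arm_command(commands=[{"delta_pos":[0,0.2,0],"delta_rot":[0,0,0],"fingers":1},{"delta_pos":[0,0.12,0],"delta_rot":[0,0,0],"fingers":1},{"delta_pos":[0,0,0],"delta_rot":[0,0,0],"fingers":1}])

```text
time: 21.78
position: [0.5298, 0.2165, 0.041]
orientation: [[0.966, -0.001, 0.26], [-0.26, -0.0, 0.966], [-0.001, -1.0, -0.0]]
contact_force: [0.2, -0.6, -2.4]
width: 0.0309
```

Request:
arm_command(commands=[{"delta_pos":[0,0.03,0],"delta_rot":[0,0,0],"fingers":1},{"delta_pos":[0,0,0],"delta_rot":[0,0,0],"fingers":0.14},{"delta_pos":[0,0,0],"delta_rot":[0,0,0],"fingers":0.14},{"delta_pos":[0,0,0],"delta_rot":[0,0,0],"fingers":0.14},{"delta_pos":[0,-1.5,0],"delta_rot":[0,0,0],"fingers":0.14},{"delta_pos":[0,-3,0],"delta_rot":[0,0,0],"fingers":0.14},{"delta_pos":[0,-5,0],"delta_rot":[0,0,0],"fingers":0.14},{"delta_pos":[0,-5,0],"delta_rot":[0,0,0],"fingers":0.14}])

```text
time: 22.78
position: [0.5296, 0.2167, 0.1882]
orientation: [[0.966, -0.001, 0.26], [-0.26, 0.001, 0.966], [-0.001, -1.0, 0.0]]
contact_force: [2.0, -0.5, -1.1]
width: 0.0376
```

```bash
python3 - <<'E'
from h import *
st();p=vision.camera_params("wrist")
im=vision.capture("wrist")[:,:,::-1]
print(proj(p,(.5298,.216,.074),True),proj(p,(.5298,.216,.038),True))
cv2.imwrite("pics/w17.png",im)
cv2.imwrite("pics/s17.png",cv2.resize(vision.capture("side")[70:190,200:310,::-1],None,fx=5,fy=5,interpolation=cv2.INTER_CUBIC))
E
```

```text
t 22.77 w 0.0376 p [0.5296 0.2167 0.1882] F [ 2.  -0.5 -1.1] yaw 75.0 y [-0.001  0.001 -1.   ]
[251.08467453 189.08294975] [251.06006504 179.41415246]
```

View pics/w17.png

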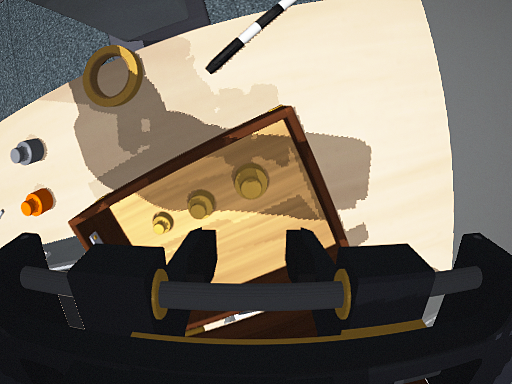

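View pics/s17.png

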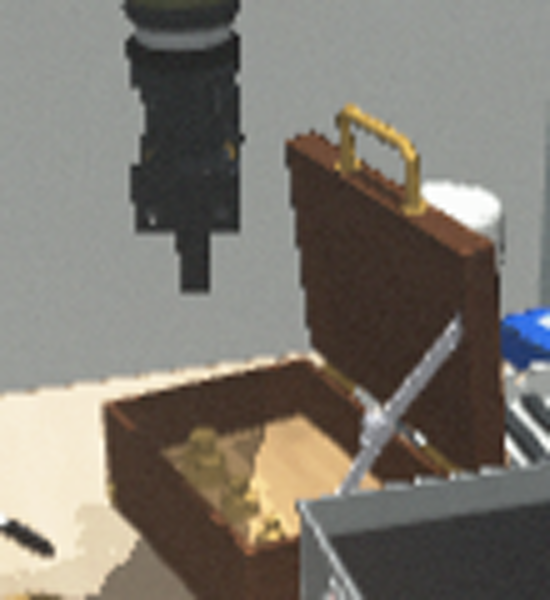

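Weight stands upright in its well (knob at (252,186), row of three) and the lid is held. Next the knee: closed fingers, jaws along case y, tilted 25° forward to clear the lid.

```bash
cat > knee.py <<'E'
from h import *
th=np.radians(9.9);ex=np.array([np.cos(th),np.sin(th),0]);ey=np.array([-ex[1],ex[0],0]);ez=np.array([0,0,1.])
H=np.array([.6586,.175,0])
T=25
RT=Rt(99.9,ey,-T)
d=RT[:,1]
B=H-.065*ex-.093*ey+.141*ez
E
python3 - <<'E'
from knee import *
o=st();print(o["qpos"].round(2),d.round(3),B)
S=B-.008*d-.045*d
print(S)
a=o["position"]
pts=[a+(0,0,.05),*lin(a+(0,0,.05),S+(0,0,.06),4)]
Rs=[Rt(80)]+[Rt(99.9,ey,-T*k/4) for k in(0,1,2,3)]
Rs=[Rt(82),Rt(90),Rt(99.9,ey,-7),Rt(99.9,ey,-14),Rt(99.9,ey,-20)]
ps=rows(pts,Rs)
rows(lin(pts[-1],S,2),[RT]*2,ps)
E
```

```text
t 22.88 w 0.0376 p [0.5319 0.2195 0.1921] F [0.3 0.2 0. ] yaw 74.9 y [ 0.008  0.006 -1.   ]
[ 0.05  0.84 -0.96  1.75  0.82  0.99  0.07] [ 0.416  0.073 -0.906] [0.6105573  0.07220944 0.141     ]
[0.58849207 0.06835844 0.18903431]
1 pos [0.03, -5.0, 0.04] rot [-0.4, -7.1, 0.4]
2 pos [1.92, -0.18, -3.55] rot [-0.1, -8.0, -0.0]
3 pos [1.42, -0.17, -3.78] rot [0.6, -9.9, -7.0]
4 pos [0.75, -0.08, -3.96] rot [0.0, 0.1, -7.0]
5 pos [0.77, 0.02, -3.97] rot [0.0, -0.0, -6.0]
1 pos [-1.03, 2.82, 0.01] rot [0.0, -0.0, -5.0]
2 pos [-1.26, 2.72, -0.0] rot [0.0, -0.0, -0.0]
```

Request:
arm_command(commands=[{"delta_pos":[0,-5,0],"delta_rot":[0,-7,0],"fingers":1},{"delta_pos":[1.9,0,-3.5],"delta_rot":[0,-8,0],"fingers":1},{"delta_pos":[1.4,0,-3.8],"delta_rot":[0,-5,-7],"fingers":1},{"delta_pos":[0.8,0,-4],"delta_rot":[0,-5,-7],"fingers":1},{"delta_pos":[0.8,0,-4],"delta_rot":[0,0,-6],"fingers":1},{"delta_pos":[0,0,0],"delta_rot":[0,0,-5],"fingers":1},{"delta_pos":[0,0,0],"delta_rot":[0,0,0],"fingers":1}])

```text
time: 23.75
position: [0.5819, 0.0629, 0.2394]
orientation: [[0.893, 0.416, -0.172], [0.166, 0.051, 0.985], [0.418, -0.908, -0.023]]
contact_force: [0.2, 0.8, 0.3]
width: 0.0004
```

```bash
python3 - <<'E'
from knee import *
import pickle
o=st();print(o["qpos"].round(2),np.round(o["orientation"],3).tolist())
S=B-.008*d-.045*d
rows(lin(o["position"],S,2),[RT]*2)
p=vision.camera_params("wrist")
print(proj(p,H-.065*ex-.103*ey+.141*ez,True))
cv2.imwrite("pics/w18.png",vision.capture("wrist")[:,:,::-1]);pickle.dump(p,open("w18.pkl","wb"))
cv2.imwrite("pics/s18.png",cv2.resize(vision.capture("side")[60:190,200:320,::-1],None,fx=5,fy=4.6,interpolation=cv2.INTER_CUBIC))
E
```

```text
t 23.75 w 0.0004 p [0.5819 0.0629 0.2394] F [0.2 0.8 0.3] yaw 99.9 y [ 0.416  0.051 -0.908]
[ 0.4   0.67 -0.98  2.09  1.41  0.64  0.21] [[0.893, 0.416, -0.172], [0.166, 0.051, 0.985], [0.418, -0.908, -0.023]]
1 pos [-0.71, 2.44, 0.27] rot [1.2, 0.5, -0.3]
2 pos [-0.73, 2.44, 0.22] rot [0.0, 0.0, 0.0]
[247.1588068  176.73185337]
```

View pics/w18.png

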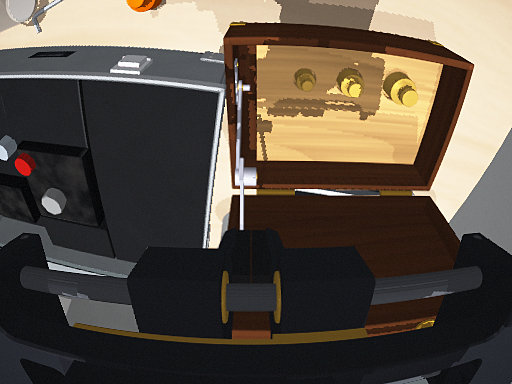

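View pics/s18.png

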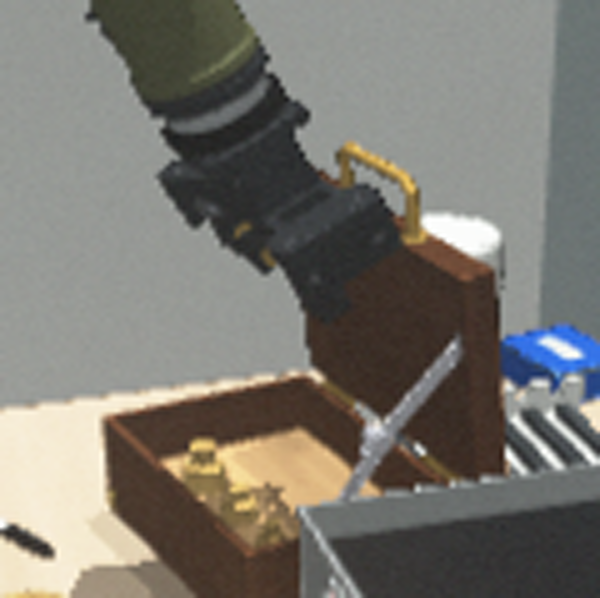

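```bash
python3 - <<'E'
from knee import *
import pickle
p=pickle.load(open("w18.pkl","rb"))
cv2.imwrite("pics/w18c.png",cv2.resize(cv2.imread("pics/w18.png")[140:260,210:310],None,fx=6,fy=5,interpolation=cv2.INTER_CUBIC))
for y in(-.096,-.114): print(y,proj(p,H-.065*ex+y*ey+.141*ez,True),proj(p,H-.061*ex+y*ey+.148*ez,True))
E
```

```text
-0.096 [255.29066535 176.85942233] [255.13802706 185.65475416]
-0.114 [234.41203066 176.54700004] [234.03007393 185.31933329]
```

View pics/w18c.png

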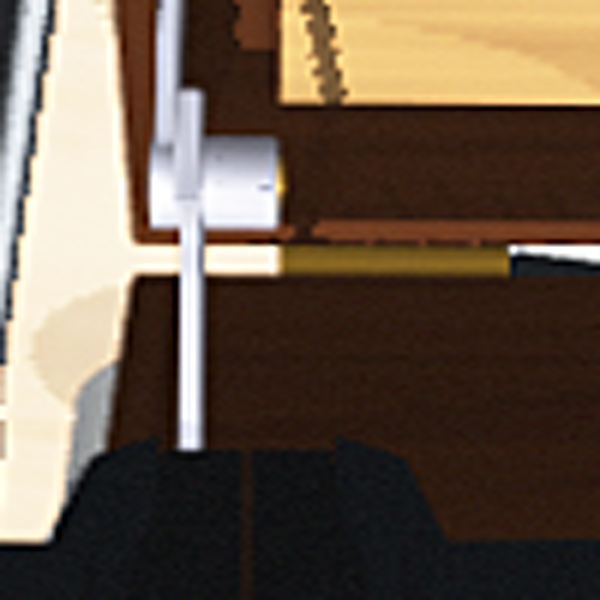

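```bash
sed -i 's/-.093\*ey/-.088*ey/' knee.py; python3 - <<'E'
from knee import *
S=B-.008*d-.010*d
print(S)
rows(lin(env.get_obs()["position"],S,3),[RT]*3)
E
```

```text
[0.6022038  0.0758271  0.15731354]
1 pos [-0.55, 2.78, 0.32] rot [1.1, 0.5, -0.1]
2 pos [-0.57, 2.79, 0.27] rot [0.0, -0.0, -0.0]
3 pos [-0.56, 2.78, 0.27] rot [0.0, -0.0, -0.0]
```

Request:
arm_command(commands=[{"delta_pos":[-0.55,2.8,0.3],"delta_rot":[1,0.5,0],"fingers":1},{"delta_pos":[-0.55,2.8,0.3],"delta_rot":[0,0,0],"fingers":1},{"delta_pos":[-0.55,2.7,0.3],"delta_rot":[0,0,0],"fingers":1},{"delta_pos":[0,0,0],"delta_rot":[0,0,0],"fingers":1}])

```text
time: 24.35
position: [0.6019, 0.0766, 0.1558]
orientation: [[0.895, 0.412, -0.17], [0.155, 0.071, 0.985], [0.418, -0.908, -0.0]]
contact_force: [0.5, 0.9, 0.0]
width: 0.0007
```

```bash
python3 - <<'E'
from knee import *
o=st();print((RT.T@(B-.008*d-o["position"])*100).round(2), "rel case", [((o["position"]-H)@v).round(4) for v in(ex,ey)])
p=vision.camera_params("wrist")
cv2.imwrite("pics/w19.png",cv2.resize(vision.capture("wrist")[180:290,190:330,::-1],None,fx=5,fy=5,interpolation=cv2.INTER_CUBIC))
cv2.imwrite("pics/s19.png",cv2.resize(vision.capture("side")[80:180,220:320,::-1],None,fx=6,fy=6,interpolation=cv2.INTER_CUBIC))
E
```

```text
t 24.35 w 0.0007 p [0.6019 0.0766 0.1558] F [0.5 0.9 0. ] yaw 99.8 y [ 0.412  0.071 -0.908]
[ 0.08  0.87 -0.08] rel case [np.float64(-0.0728), np.float64(-0.0872)]
```

View pics/w19.png

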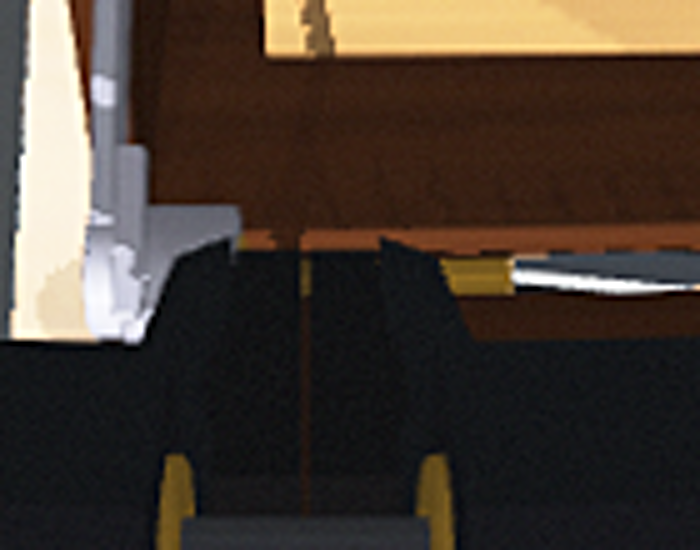

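View pics/s19.png

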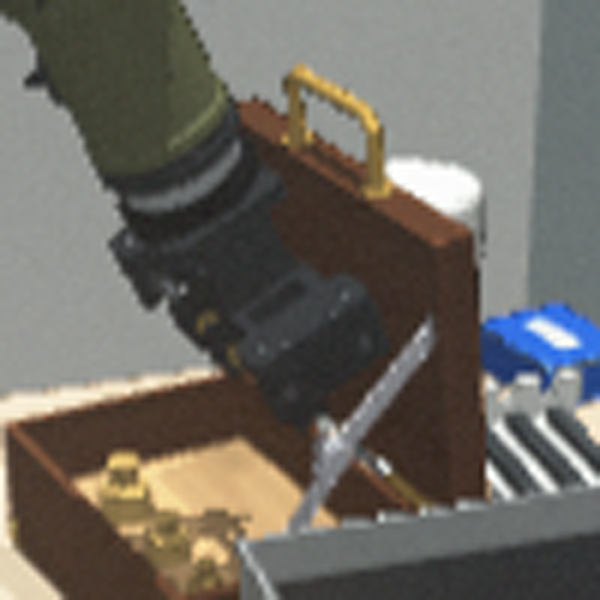

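Request:
arm_command(commands=[{"delta_pos":[0,0,-0.8],"delta_rot":[0,0,0],"fingers":1},{"delta_pos":[0.05,0.5,0],"delta_rot":[0,0,0],"fingers":1},{"delta_pos":[0,0,0],"delta_rot":[0,0,0],"fingers":1}])

```text
time: 24.82
position: [0.606, 0.0676, 0.1532]
orientation: [[0.894, 0.415, -0.169], [0.154, 0.07, 0.986], [0.421, -0.907, -0.002]]
contact_force: [0.2, 0.7, -0.1]
width: 0.0005
```

```bash
python3 - <<'E'
from knee import *
o=st();print("rel case", [((o["position"]-H)@v).round(4) for v in(ex,ey)],(RT.T@(B-.008*d-o["position"])*100).round(2))
cv2.imwrite("pics/w20.png",cv2.resize(vision.capture("wrist")[180:290,190:330,::-1],None,fx=5,fy=5,interpolation=cv2.INTER_CUBIC))
E
```

```text
t 24.82 w 0.0005 p [0.606  0.0676 0.1532] F [ 0.2  0.7 -0.1] yaw 99.7 y [ 0.415  0.07  -0.907]
rel case [np.float64(-0.0703), np.float64(-0.0967)] [-0.04  0.53  0.87]
```

View pics/w20.png

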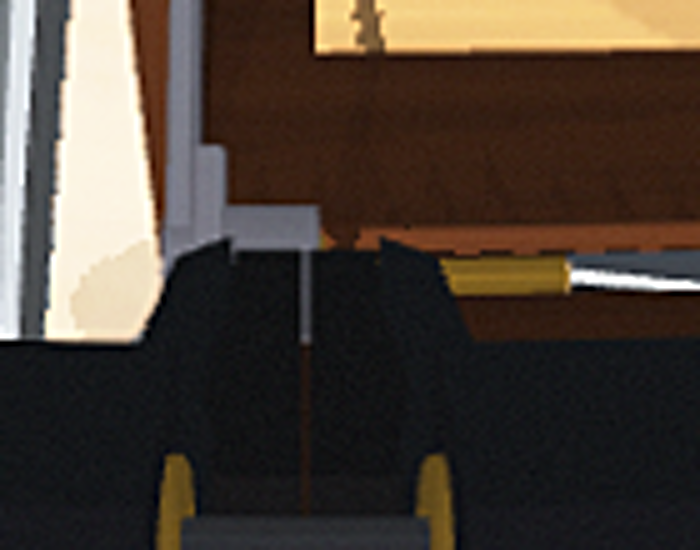

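Request:
arm_command(commands=[{"delta_pos":[0,0.4,0],"delta_rot":[0,0,0],"fingers":1},{"delta_pos":[0.05,0.2,0],"delta_rot":[0,0,0],"fingers":1}])

```text
time: 25.12
position: [0.6087, 0.0689, 0.1478]
orientation: [[0.894, 0.415, -0.17], [0.155, 0.071, 0.985], [0.421, -0.907, -0.001]]
contact_force: [-0.5, 0.4, 2.4]
width: 0.0005
```

Request:
arm_command(commands=[{"delta_pos":[0.2,0.4,0],"delta_rot":[0,0,0],"fingers":1},{"delta_pos":[0.1,0.2,0],"delta_rot":[0,0,0],"fingers":1}])

```text
time: 25.38
position: [0.6138, 0.0698, 0.1433]
orientation: [[0.894, 0.414, -0.17], [0.155, 0.071, 0.985], [0.42, -0.907, -0.001]]
contact_force: [-0.3, 1.2, 0.4]
width: 0.0004
```

Request:
arm_command(commands=[{"delta_pos":[0.2,0.4,0],"delta_rot":[0,0,0],"fingers":1},{"delta_pos":[0.2,0.45,0],"delta_rot":[0,0,0],"fingers":1}])

```text
time: 25.62
position: [0.6199, 0.0708, 0.1368]
orientation: [[0.895, 0.413, -0.17], [0.155, 0.07, 0.985], [0.419, -0.908, -0.001]]
contact_force: [-4.5, 1.1, -0.3]
width: 0.0002
```

```bash
python3 - <<'E'
from knee import *
o=st();print("rel case", [((o["position"]-H)@v).round(4) for v in(ex,ey)])
cv2.imwrite("pics/w21.png",cv2.resize(vision.capture("wrist")[180:290,190:330,::-1],None,fx=5,fy=5,interpolation=cv2.INTER_CUBIC))
cv2.imwrite("pics/s21.png",cv2.resize(vision.capture("side")[80:180,220:320,::-1],None,fx=6,fy=6,interpolation=cv2.INTER_CUBIC))
E
```

```text
t 25.62 w 0.0002 p [0.6199 0.0708 0.1368] F [-4.5  1.1 -0.3] yaw 99.8 y [ 0.413  0.07  -0.908]
rel case [np.float64(-0.056), np.float64(-0.096)]
```

View pics/w21.png

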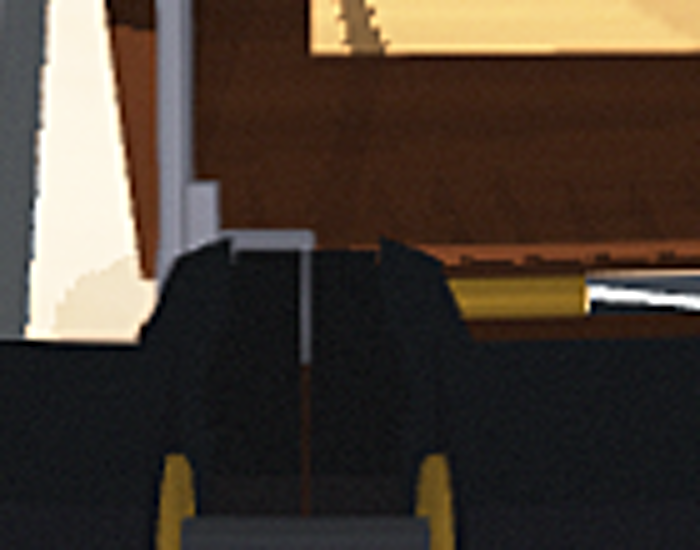

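View pics/s21.png

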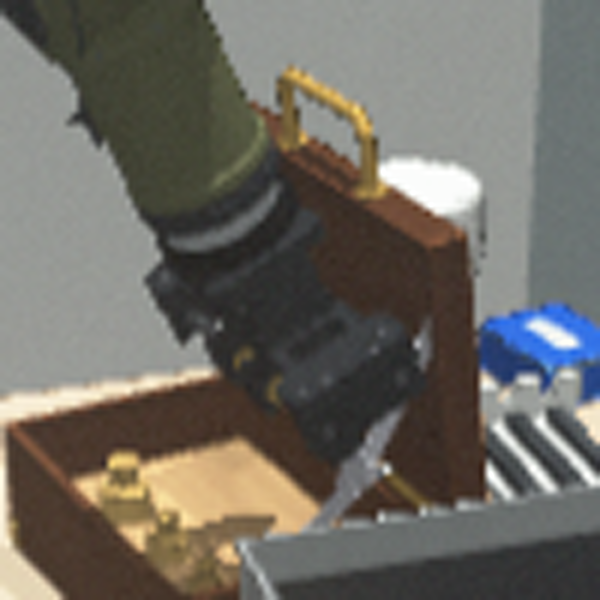

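Request:
arm_command(commands=[{"delta_pos":[0.15,0.4,0],"delta_rot":[0,0,0],"fingers":1},{"delta_pos":[0.15,0.4,0],"delta_rot":[0,0,0],"fingers":1}])

```text
time: 25.98
position: [0.6241, 0.0715, 0.13]
orientation: [[0.896, 0.41, -0.17], [0.155, 0.07, 0.985], [0.416, -0.909, -0.001]]
contact_force: [-11.0, -0.4, 0.3]
width: 0.0004
```

Request:
arm_command(commands=[{"delta_pos":[0.1,0.4,0],"delta_rot":[0,0,0],"fingers":1}])

```text
time: 26.1
position: [0.6253, 0.0717, 0.1262]
orientation: [[0.897, 0.408, -0.171], [0.156, 0.07, 0.985], [0.414, -0.91, -0.001]]
contact_force: [-13.1, -0.8, 1.4]
width: 0.0002
```

```bash
python3 - <<'E'
from knee import *
o=st();print("rel case", [((o["position"]-H)@v).round(4) for v in(ex,ey)])
cv2.imwrite("pics/w22.png",cv2.resize(vision.capture("wrist")[180:290,190:330,::-1],None,fx=5,fy=5,interpolation=cv2.INTER_CUBIC))
cv2.imwrite("pics/s22.png",cv2.resize(vision.capture("side")[80:180,220:320,::-1],None,fx=6,fy=6,interpolation=cv2.INTER_CUBIC))
E
```

```text
t 26.10 w 0.0002 p [0.6253 0.0717 0.1262] F [-13.1  -0.8   1.4] yaw 99.8 y [ 0.408  0.07  -0.91 ]
rel case [np.float64(-0.0506), np.float64(-0.096)]
```

View pics/w22.png

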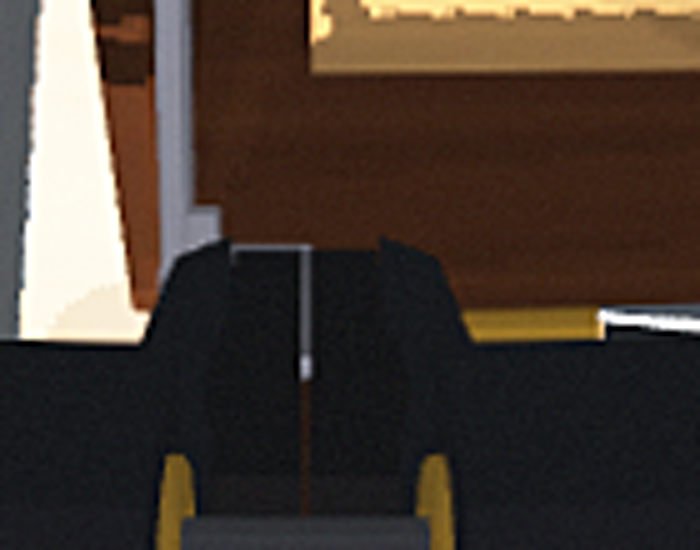

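View pics/s22.png

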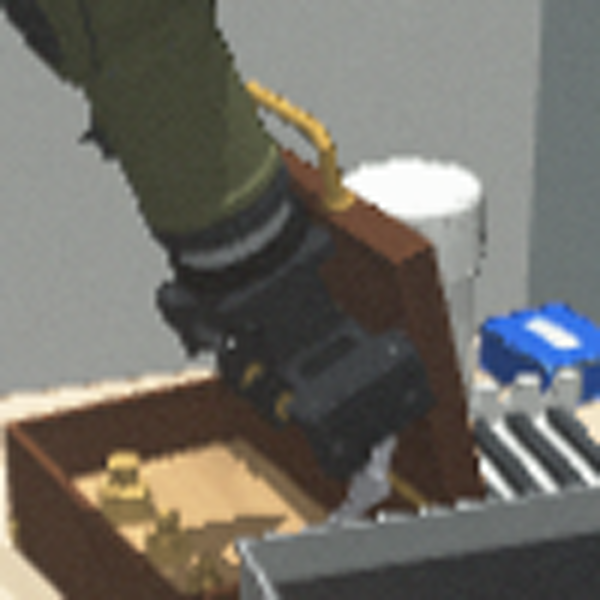

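Request:
arm_command(commands=[{"delta_pos":[-0.5,-0.6,0],"delta_rot":[0,0,0],"fingers":1},{"delta_pos":[-0.8,-1,0],"delta_rot":[0,0,0],"fingers":1},{"delta_pos":[-1.5,-2,0],"delta_rot":[0,0,0],"fingers":1},{"delta_pos":[0,0,0],"delta_rot":[0,0,0],"fingers":1}])

```text
time: 26.7
position: [0.5894, 0.065, 0.1506]
orientation: [[0.893, 0.417, -0.171], [0.156, 0.07, 0.985], [0.422, -0.906, -0.003]]
contact_force: [0.6, -0.2, 0.5]
width: 0.0004
```

```bash
python3 - <<'E'
from knee import *
import pickle
o=st();print("rel case", [((o["position"]-H)@v).round(4) for v in(ex,ey)])
p=vision.camera_params("wrist");cv2.imwrite("pics/w23.png",vision.capture("wrist")[:,:,::-1]);pickle.dump(p,open("w23.pkl","wb"))
cv2.imwrite("pics/s23f.png",vision.capture("side")[:,:,::-1])
cv2.imwrite("pics/s23.png",cv2.resize(cv2.imread("pics/s23f.png")[70:180,200:320],None,fx=5,fy=5,interpolation=cv2.INTER_CUBIC))
E
```

```text
t 26.70 w 0.0004 p [0.5894 0.065  0.1506] F [ 0.6 -0.2  0.5] yaw 99.8 y [ 0.417  0.07  -0.906]
rel case [np.float64(-0.0871), np.float64(-0.0965)]
```

View pics/w23.png

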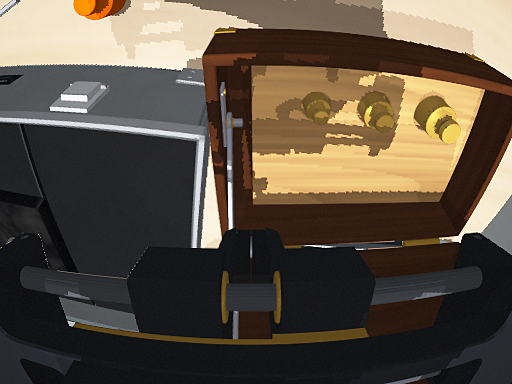

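View pics/s23.png

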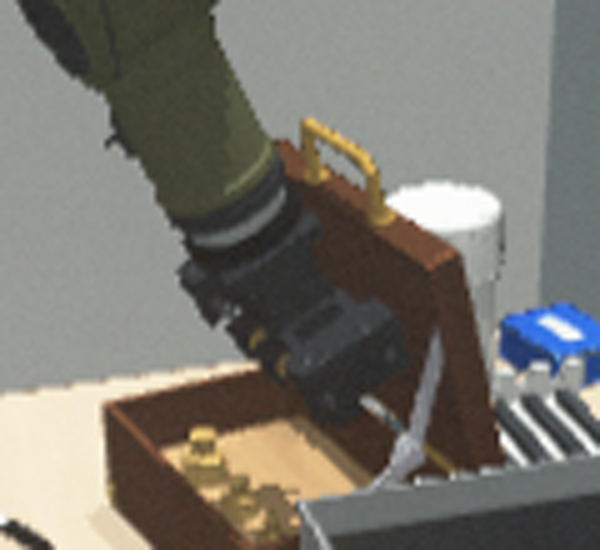

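```bash
python3 - <<'E'
from knee import *
o=env.get_obs();a=o["position"]
q=[a-.04*ex+.02*ez,a-.09*ex+.05*ez]
b=np.array([.45,.06,.32])
Rs=[RT,Rt(99.9,ey,-18),Rt(91,ey,-9)]+[Rt(t) for t in(82,73,64,55,46,37,28,19,10)]
pts=q+lin(q[-1],b,10)
rows(pts,Rs)
E
```

```text
1 pos [-2.78, -3.5, -0.02] rot [0.2, -0.1, 0.0]
2 pos [-3.26, -4.84, 0.01] rot [-0.0, 0.0, 7.0]
3 pos [-0.1, -1.29, 0.19] rot [-0.7, 8.9, 9.0]
4 pos [-0.33, -1.26, 0.14] rot [-2.1, 9.0, 8.7]
5 pos [-0.53, -1.2, 0.03] rot [-0.0, 9.0, 0.0]
6 pos [-0.53, -1.2, -0.05] rot [-0.0, 9.0, 0.0]
7 pos [-0.51, -1.2, -0.13] rot [-0.0, 9.0, 0.0]
8 pos [-0.48, -1.2, -0.21] rot [-0.0, 9.0, 0.0]
9 pos [-0.45, -1.21, -0.29] rot [-0.0, 9.0, 0.0]
10 pos [-0.4, -1.2, -0.35] rot [-0.0, 9.0, 0.0]
11 pos [-0.33, -1.2, -0.41] rot [-0.0, 9.0, 0.0]
12 pos [-0.27, -1.2, -0.46] rot [-0.0, 9.0, 0.0]
```

Request:
arm_command(commands=[{"delta_pos":[-2.8,-3.5,0],"delta_rot":[0,0,0],"fingers":1},{"delta_pos":[-3.3,-4.8,0],"delta_rot":[0,0,7],"fingers":1},{"delta_pos":[-1.5,-1.3,0.2],"delta_rot":[-0.7,9,9],"fingers":1},{"delta_pos":[-0.4,-1.3,0.1],"delta_rot":[-2,9,8.5],"fingers":1},{"delta_pos":[-0.5,-1.2,0],"delta_rot":[0,9,0],"fingers":1},{"delta_pos":[-0.5,-1.2,-0.1],"delta_rot":[0,9,0],"fingers":1},{"delta_pos":[-0.5,-1.2,-0.1],"delta_rot":[0,9,0],"fingers":1},{"delta_pos":[-0.5,-1.2,-0.2],"delta_rot":[0,9,0],"fingers":1},{"delta_pos":[-0.5,-1.2,-0.3],"delta_rot":[0,9,0],"fingers":1},{"delta_pos":[-0.4,-1.2,-0.4],"delta_rot":[0,9,0],"fingers":0.2},{"delta_pos":[-0.3,-1.2,-0.4],"delta_rot":[0,9,0],"fingers":0.2},{"delta_pos":[-0.3,-1.2,0],"delta_rot":[0,9,0],"fingers":0.2}])

```text
time: 28.3
position: [0.4454, 0.052, 0.294]
orientation: [[0.257, 0.134, 0.957], [-0.965, -0.009, 0.26], [0.044, -0.991, 0.127]]
contact_force: [0.5, -0.1, 0.4]
width: 0.0282
```

```bash
python3 - <<'E'
from knee import *
import pickle
o=st();print(np.round(o["orientation"],3).tolist());p=vision.camera_params("wrist");cv2.imwrite("pics/w24.png",vision.capture("wrist")[:,:,::-1]);pickle.dump(p,open("w24.pkl","wb"))
cv2.imwrite("pics/s24f.png",vision.capture("side")[:,:,::-1])
cv2.imwrite("pics/s24.png",cv2.resize(cv2.imread("pics/s24f.png")[70:180,200:320],None,fx=5,fy=5,interpolation=cv2.INTER_CUBIC))
E
```

```text
t 28.30 w 0.0282 p [0.4454 0.052  0.294 ] F [ 0.5 -0.1  0.4] yaw 15.2 y [ 0.134 -0.009 -0.991]
[[0.257, 0.134, 0.957], [-0.965, -0.009, 0.26], [0.044, -0.991, 0.127]]
```

View pics/w24.png

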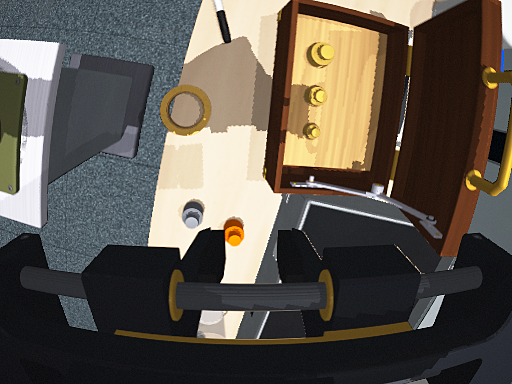

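View pics/s24.png

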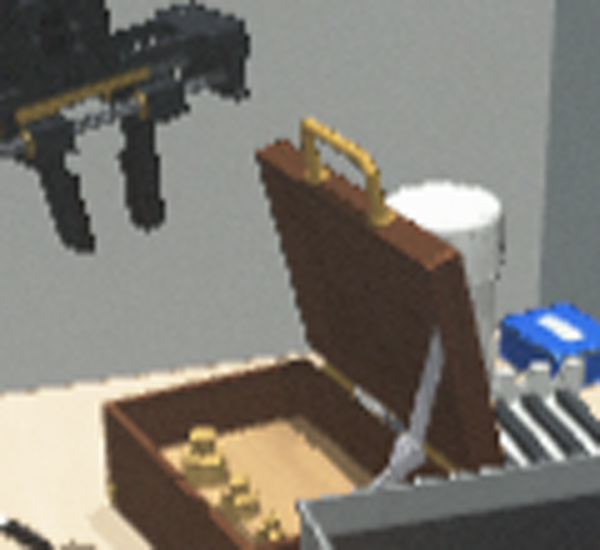

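```bash
python3 - <<'E'
from knee import *
P=vision.camera_params("side")
Hc=np.array([.4468,.1373,.098]);yh=(Hc-H)@ey;print("yh",yh)
for dy,uv in((.043,(308,124)),(-.043,(374,162)),(0,(341,142))):
    c,dd=ray(P,(200+uv[0]/5-.4,70+uv[1]/5-.4))
    t=(yh+dy-(c-H)@ey)/(dd@ey);X=c+dd*t;s=-(X-H)@ex;h=X[2]-.086
    print(X.round(4),"r",np.hypot(s,h).round(4),"lid ang",np.degrees(np.arctan2(h,s)).round(1)-3.2)
# previous locked state picture s17: check (crop 200,70 x5)
E
python3 - <<'E'
import cv2
a=cv2.imread("pics/s24f.png")[85:125,250:290]
cv2.imwrite("pics/s24h.png",cv2.resize(a,None,fx=14,fy=14,interpolation=cv2.INTER_CUBIC))
E
```

```text
yh -0.000724038156856015
[0.6118 0.2097 0.2972] r 0.215 lid ang 76.0
[0.6309 0.1258 0.2964] r 0.2134 lid ang 77.1
[0.6219 0.1679 0.2971] r 0.2143 lid ang 76.8
```

View pics/s24h.png

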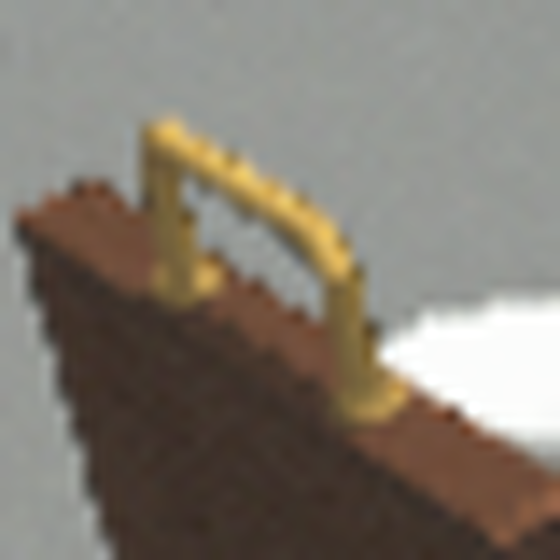

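```bash
python3 - <<'E'
from knee import *
a=env.get_obs()["position"]
m=np.array([.50,.09,.35]);b=np.array([.621,.168,.345])
rows([*lin(a,m,2),*lin(m,b,4)],[Rt(9.9)]*6)
E
```

```text
1 pos [-0.97, -2.38, 3.42] rot [-7.6, 5.4, 2.2]
2 pos [-1.38, -2.77, 2.97] rot [0.0, 0.0, 0.0]
3 pos [-1.39, 0.13, 3.31] rot [0.0, 0.0, 0.0]
4 pos [-1.4, 0.12, 3.32] rot [0.0, 0.0, 0.0]
5 pos [-1.4, 0.12, 3.32] rot [0.0, 0.0, 0.0]
6 pos [-1.4, 0.13, 3.31] rot [0.0, 0.0, 0.0]
```

Request:
arm_command(commands=[{"delta_pos":[-1,-2.4,3.4],"delta_rot":[-7.6,5.4,2.2],"fingers":0.2},{"delta_pos":[-1.4,-2.8,3],"delta_rot":[0,0,0],"fingers":0.2},{"delta_pos":[-1.4,0,3.3],"delta_rot":[0,0,0],"fingers":0.2},{"delta_pos":[-1.4,0,3.3],"delta_rot":[0,0,0],"fingers":0.2},{"delta_pos":[-1.4,0,3.3],"delta_rot":[0,0,0],"fingers":0.2},{"delta_pos":[-1.4,0,3.3],"delta_rot":[0,0,0],"fingers":0.2},{"delta_pos":[0,0,0],"delta_rot":[0,0,0],"fingers":0.2}])

```text
time: 29.28
position: [0.6203, 0.169, 0.3464]
orientation: [[0.176, -0.004, 0.984], [-0.984, -0.0, 0.176], [-0.0, -1.0, -0.004]]
contact_force: [0.1, -0.2, -0.3]
width: 0.0352
```

```bash
python3 - <<'E'
from knee import *
o=st();rows([(.621,.168,.33),(.621,.168,.282)],[Rt(9.9)]*2)
p=vision.camera_params("wrist");cv2.imwrite("pics/w25.png",vision.capture("wrist")[:,:,::-1])
b=np.array([.621,.168,.2965]);print(proj(p,b,True),proj(p,b+.043*ey,True))
cv2.imwrite("pics/s25.png",cv2.resize(vision.capture("side")[50:150,210:310,::-1],None,fx=6,fy=6,interpolation=cv2.INTER_CUBIC))
E
```

```text
t 29.27 w 0.0352 p [0.6203 0.169  0.3464] F [ 0.1 -0.2 -0.3] yaw 10.2 y [-0.004 -0.    -1.   ]
1 pos [0.11, 1.64, 0.06] rot [0.2, 0.3, -0.0]
2 pos [0.01, 4.8, -0.0] rot [0.0, -0.0, -0.0]
[253.31160473 213.31816059] [253.81617246 152.76898656]
```

View pics/w25.png

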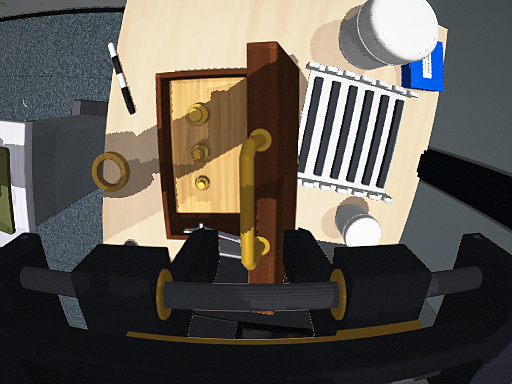

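View pics/s25.png

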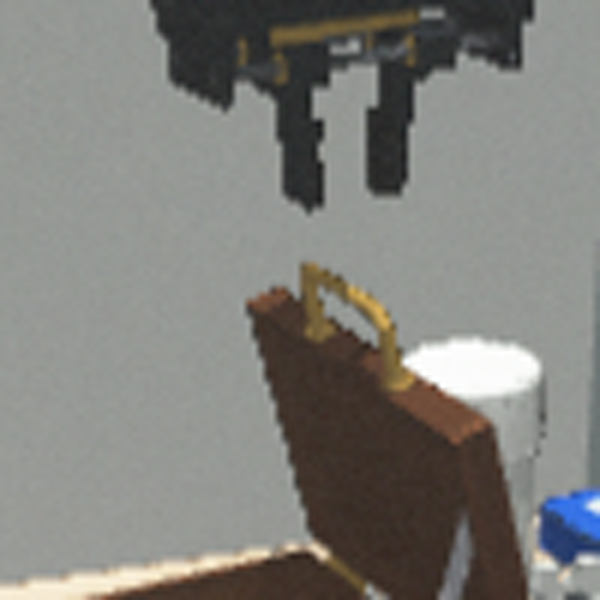

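Request:
arm_command(commands=[{"delta_pos":[0.1,2,-0.2],"delta_rot":[0,0.3,0],"fingers":0.2},{"delta_pos":[0,2,0],"delta_rot":[0,0,0],"fingers":0.2},{"delta_pos":[0,1.4,0],"delta_rot":[0,0,0],"fingers":0.2},{"delta_pos":[0,1,0],"delta_rot":[0,0,0],"fingers":0.2},{"delta_pos":[0,0,0],"delta_rot":[0,0,0],"fingers":0.2}])

```text
time: 30.0
position: [0.6166, 0.1658, 0.2838]
orientation: [[0.168, -0.004, 0.986], [-0.986, -0.002, 0.168], [0.001, -1.0, -0.004]]
contact_force: [-0.2, -0.1, 0.5]
width: 0.0352
```

```bash
python3 - <<'E'
from knee import *
o=st()
cv2.imwrite("pics/w26.png",vision.capture("wrist")[:,:,::-1])
cv2.imwrite("pics/s26.png",cv2.resize(vision.capture("side")[70:130,240:310,::-1],None,fx=8,fy=8,interpolation=cv2.INTER_CUBIC))
E
```

```text
t 30.00 w 0.0352 p [0.6166 0.1658 0.2838] F [-0.2 -0.1  0.5] yaw 9.7 y [-0.004 -0.002 -1.   ]
```

View pics/w26.png

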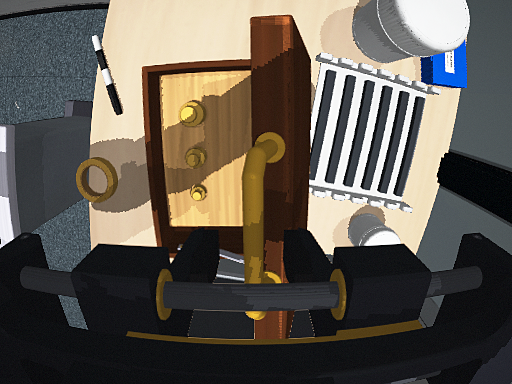

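View pics/s26.png

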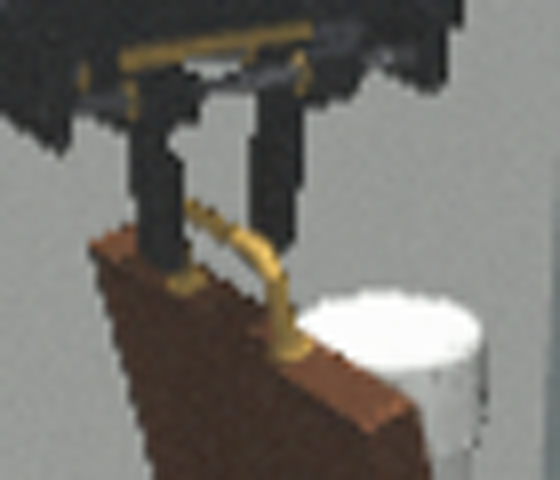

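Request:
arm_command(commands=[{"delta_pos":[0,0,0.1],"delta_rot":[0,0,0],"fingers":0.6},{"delta_pos":[0,0,0],"delta_rot":[0,0,0],"fingers":1},{"delta_pos":[0,0,0],"delta_rot":[0,0,0],"fingers":1},{"delta_pos":[0,0,0],"delta_rot":[0,0,0],"fingers":1},{"delta_pos":[0,0,0],"delta_rot":[0,0,0],"fingers":1}], squeeze=20)

```text
time: 30.72
position: [0.6179, 0.1665, 0.2846]
orientation: [[0.168, -0.002, 0.986], [-0.986, -0.001, 0.168], [0.001, -1.0, -0.003]]
contact_force: [-0.2, -0.8, 1.8]
width: 0.009
```

```bash
cat > low.py <<'E'
from knee import *
import sys
# centre for TCP: hinge ground point H (x,y), z centre zc
zc=float(sys.argv[1]);r=float(sys.argv[4]) if len(sys.argv)>4 else .2153
o=st();P=o["position"];s=-(P-H)@ex;h=P[2]-zc
a=np.degrees(np.arctan2(h,s))-3.19;rn=np.hypot(s,h);print("lid",a.round(2),"rad err mm",((rn-r)*1000).round(2),"case y",((P-H)@ey).round(4))
st_,n=float(sys.argv[2]),int(sys.argv[3])
aa=np.radians(a+3.19+st_*np.arange(1,n+1));yc=(P-H)@ey
pts=[np.array([H[0],H[1],zc])+yc*ey+rn*(-ex*np.cos(k)+ez*np.sin(k)) for k in aa]
rows(pts,[o["orientation"]]*n)
E
python3 - <<'E'
from knee import *
o=st();s=-(o["position"]-H)@ex;print("s",s,"bar z",.086+np.sqrt(.2153**2-s*s),"tcp z",o["position"][2])
E
```

```text
t 30.73 w 0.0090 p [0.6179 0.1665 0.2846] F [-0.2 -0.8  1.8] yaw 9.7 y [-0.002 -0.001 -1.   ]
s 0.04152044104132405 bar z 0.297258474328804 tcp z 0.2845707695615502
```

```bash
python3 low.py .0733 -2.5 29
```

```text
t 30.73 w 0.0090 p [0.6179 0.1665 0.2846] F [-0.2 -0.8  1.8] yaw 9.7 y [-0.002 -0.001 -1.   ]
lid 75.69 rad err mm 0.01 case y -0.0014
1 pos [0.0, 0.2, -0.92] rot [0.0, 0.0, 0.0]
2 pos [0.01, 0.25, -0.9] rot [0.0, 0.0, 0.0]
3 pos [-0.0, 0.28, -0.9] rot [0.0, 0.0, 0.0]
4 pos [0.0, 0.32, -0.88] rot [0.0, 0.0, 0.0]
5 pos [0.01, 0.36, -0.87] rot [0.0, 0.0, 0.0]
6 pos [-0.0, 0.4, -0.85] rot [0.0, 0.0, 0.0]
7 pos [0.0, 0.43, -0.84] rot [0.0, 0.0, 0.0]
8 pos [0.0, 0.47, -0.81] rot [0.0, 0.0, 0.0]
9 pos [0.01, 0.51, -0.79] rot [0.0, 0.0, 0.0]
10 pos [-0.0, 0.54, -0.77] rot [0.0, 0.0, 0.0]
11 pos [0.0, 0.57, -0.75] rot [0.0, 0.0, 0.0]
12 pos [0.0, 0.6, -0.71] rot [0.0, 0.0, 0.0]
13 pos [0.01, 0.64, -0.7] rot [0.0, 0.0, 0.0]
14 pos [-0.0, 0.66, -0.66] rot [0.0, 0.0, 0.0]
15 pos [-0.0, 0.69, -0.64] rot [0.0, 0.0, 0.0]
16 pos [0.0, 0.72, -0.6] rot [0.0, 0.0, 0.0]
17 pos [0.0, 0.75, -0.57] rot [0.0, 0.0, 0.0]
18 pos [0.0, 0.77, -0.54] rot [0.0, 0.0, 0.0]
19 pos [0.01, 0.79, -0.5] rot [0.0, 0.0, 0.0]
20 pos [-0.0, 0.82, -0.47] rot [0.0, 0.0, 0.0]
21 pos [-0.0, 0.83, -0.44] rot [0.0, 0.0, 0.0]
22 pos [-0.0, 0.85, -0.39] rot [0.0, 0.0, 0.0]
23 pos [-0.0, 0.87, -0.36] rot [0.0, 0.0, 0.0]
24 pos [0.0, 0.88, -0.32] rot [0.0, 0.0, 0.0]
25 pos [0.0, 0.9, -0.29] rot [0.0, 0.0, 0.0]
26 pos [0.0, 0.9, -0.24] rot [0.0, 0.0, 0.0]
27 pos [0.0, 0.92, -0.2] rot [0.0, 0.0, 0.0]
28 pos [0.0, 0.93, -0.17] rot [0.0, 0.0, 0.0]
29 pos [0.0, 0.93, -0.12] rot [0.0, 0.0, 0.0]
```

Request:
arm_command(commands=[{"delta_pos":[0,0.12,-0.45],"delta_rot":[0,0,0],"fingers":1},{"delta_pos":[0,0.12,-0.45],"delta_rot":[0,0,0],"fingers":1},{"delta_pos":[0,0.12,-0.45],"delta_rot":[0,0,0],"fingers":1},{"delta_pos":[0,0.14,-0.45],"delta_rot":[0,0,0],"fingers":1}])

```text
time: 31.22
position: [0.6001, 0.1632, 0.2799]
orientation: [[0.168, -0.002, 0.986], [-0.986, -0.001, 0.168], [0.001, -1.0, -0.002]]
contact_force: [0.8, -1.4, 6.2]
width: 0.0089
```

```bash
python3 low.py .0733 -2.5 1; python3 - <<'E'
from h import *
cv2.imwrite("pics/s27.png",cv2.resize(vision.capture("side")[70:180,200:320,::-1],None,fx=5,fy=5,interpolation=cv2.INTER_CUBIC))
E
```

```text
t 31.23 w 0.0089 p [0.6001 0.1632 0.2799] F [ 0.8 -1.4  6.2] yaw 9.7 y [-0.002 -0.001 -1.   ]
lid 70.7 rad err mm -0.24 case y -0.0016
1 pos [0.0, 0.28, -0.9] rot [0.0, 0.0, 0.0]
```

View pics/s27.png

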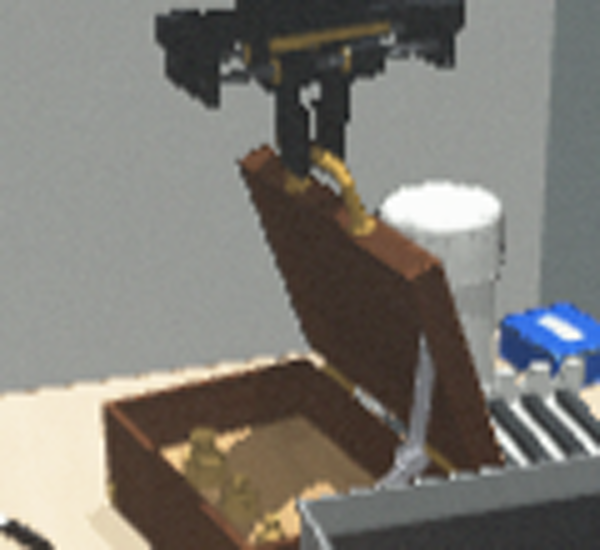

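Request:
arm_command(commands=[{"delta_pos":[0,0.26,-0.9],"delta_rot":[0,0,0],"fingers":1},{"delta_pos":[0,0.3,-0.88],"delta_rot":[0,0,0],"fingers":1},{"delta_pos":[0,0.35,-0.87],"delta_rot":[0,0,0],"fingers":1},{"delta_pos":[0,0.4,-0.85],"delta_rot":[0,0,0],"fingers":1},{"delta_pos":[0,0.43,-0.84],"delta_rot":[0,0,0],"fingers":1},{"delta_pos":[0,0.47,-0.81],"delta_rot":[0,0,0],"fingers":1}])

```text
time: 32.02
position: [0.5486, 0.154, 0.2569]
orientation: [[0.168, -0.003, 0.986], [-0.986, -0.002, 0.168], [0.002, -1.0, -0.004]]
contact_force: [0.6, -2.3, -0.4]
width: 0.0091
```

```bash
python3 low.py .0733 -2.5 8
```

```text
t 32.02 w 0.0091 p [0.5486 0.154  0.2569] F [ 0.6 -2.3 -0.4] yaw 9.7 y [-0.003 -0.002 -1.   ]
lid 55.44 rad err mm -0.29 case y -0.0018
1 pos [0.0, 0.51, -0.79] rot [0.0, 0.0, 0.0]
2 pos [0.0, 0.54, -0.76] rot [0.0, 0.0, 0.0]
3 pos [0.01, 0.58, -0.74] rot [0.0, 0.0, 0.0]
4 pos [-0.0, 0.6, -0.72] rot [0.0, 0.0, 0.0]
5 pos [0.0, 0.64, -0.69] rot [0.0, 0.0, 0.0]
6 pos [0.0, 0.67, -0.66] rot [0.0, 0.0, 0.0]
7 pos [0.0, 0.69, -0.63] rot [0.0, 0.0, 0.0]
8 pos [0.01, 0.73, -0.6] rot [0.0, 0.0, 0.0]
```

Request:
arm_command(commands=[{"delta_pos":[0,0.51,-0.79],"delta_rot":[0,0,0],"fingers":1},{"delta_pos":[0,0.54,-0.76],"delta_rot":[0,0,0],"fingers":1},{"delta_pos":[0,0.58,-0.74],"delta_rot":[0,0,0],"fingers":1},{"delta_pos":[0,0.6,-0.72],"delta_rot":[0,0,0],"fingers":1},{"delta_pos":[0,0.64,-0.69],"delta_rot":[0,0,0],"fingers":1},{"delta_pos":[0,0.67,-0.66],"delta_rot":[0,0,0],"fingers":1}])

```text
time: 32.78
position: [0.5056, 0.1467, 0.2216]
orientation: [[0.168, -0.003, 0.986], [-0.986, -0.002, 0.168], [0.002, -1.0, -0.004]]
contact_force: [1.2, -4.2, -0.5]
width: 0.0091
```

```bash
python3 low.py .0733 -2.5 7
```

```text
t 32.77 w 0.0091 p [0.5056 0.1467 0.2216] F [ 1.2 -4.2 -0.5] yaw 9.7 y [-0.003 -0.002 -1.   ]
lid 40.44 rad err mm -0.38 case y -0.0016
1 pos [0.0, 0.69, -0.63] rot [0.0, 0.0, 0.0]
2 pos [0.0, 0.73, -0.6] rot [0.0, 0.0, 0.0]
3 pos [0.0, 0.74, -0.56] rot [0.0, 0.0, 0.0]
4 pos [0.01, 0.78, -0.54] rot [0.0, 0.0, 0.0]
5 pos [-0.0, 0.79, -0.5] rot [0.0, 0.0, 0.0]
6 pos [-0.0, 0.81, -0.46] rot [0.0, 0.0, 0.0]
7 pos [-0.0, 0.84, -0.43] rot [0.0, 0.0, 0.0]
```

Request:
arm_command(commands=[{"delta_pos":[0.04,0.69,-0.63],"delta_rot":[0,0,0],"fingers":1},{"delta_pos":[0.04,0.73,-0.6],"delta_rot":[0,0,0],"fingers":1},{"delta_pos":[0,0.74,-0.56],"delta_rot":[0,0,0],"fingers":1},{"delta_pos":[0,0.78,-0.54],"delta_rot":[0,0,0],"fingers":1},{"delta_pos":[0,0.79,-0.5],"delta_rot":[0,0,0],"fingers":1},{"delta_pos":[0,0.81,-0.46],"delta_rot":[0,0,0],"fingers":1}])

```text
time: 33.52
position: [0.4733, 0.1411, 0.1763]
orientation: [[0.168, -0.003, 0.986], [-0.986, -0.001, 0.168], [0.0, -1.0, -0.003]]
contact_force: [0.8, -2.6, 0.3]
width: 0.0091
```

```bash
python3 low.py .0733 -2.5 11
```

```text
t 33.52 w 0.0091 p [0.4733 0.1411 0.1763] F [ 0.8 -2.6  0.3] yaw 9.7 y [-0.003 -0.001 -1.   ]
lid 25.48 rad err mm -0.65 case y -0.0015
1 pos [0.0, 0.83, -0.43] rot [0.0, 0.0, 0.0]
2 pos [0.0, 0.85, -0.39] rot [0.0, 0.0, 0.0]
3 pos [0.0, 0.87, -0.36] rot [0.0, 0.0, 0.0]
4 pos [0.0, 0.88, -0.31] rot [0.0, 0.0, 0.0]
5 pos [0.0, 0.9, -0.28] rot [0.0, 0.0, 0.0]
6 pos [0.01, 0.9, -0.24] rot [0.0, 0.0, 0.0]
7 pos [-0.0, 0.92, -0.2] rot [0.0, 0.0, 0.0]
8 pos [-0.0, 0.92, -0.15] rot [0.0, 0.0, 0.0]
9 pos [-0.0, 0.93, -0.12] rot [0.0, 0.0, 0.0]
10 pos [-0.0, 0.93, -0.08] rot [0.0, 0.0, 0.0]
11 pos [-0.0, 0.94, -0.04] rot [0.0, 0.0, 0.0]
```

Request:
arm_command(commands=[{"delta_pos":[0,0.83,-0.43],"delta_rot":[0,0,0],"fingers":1},{"delta_pos":[0,0.85,-0.39],"delta_rot":[0,0,0],"fingers":1},{"delta_pos":[0,0.87,-0.36],"delta_rot":[0,0,0],"fingers":1},{"delta_pos":[0,0.88,-0.31],"delta_rot":[0,0,0],"fingers":1},{"delta_pos":[0,0.9,-0.28],"delta_rot":[0,0,0],"fingers":1},{"delta_pos":[0,0.9,-0.24],"delta_rot":[0,0,0],"fingers":1}])

```text
time: 34.28
position: [0.4535, 0.1376, 0.124]
orientation: [[0.168, -0.003, 0.986], [-0.986, -0.001, 0.168], [0.001, -1.0, -0.003]]
contact_force: [-0.2, -1.8, -1.0]
width: 0.0093
```

```bash
python3 low.py .0733 -1.2 8
```

```text
t 34.27 w 0.0093 p [0.4535 0.1376 0.124 ] F [-0.2 -1.8 -1. ] yaw 9.7 y [-0.003 -0.001 -1.   ]
lid 10.47 rad err mm -0.73 case y -0.0016
1 pos [0.0, 0.44, -0.1] rot [0.0, 0.0, 0.0]
2 pos [0.0, 0.44, -0.09] rot [0.0, 0.0, 0.0]
3 pos [0.0, 0.44, -0.08] rot [0.0, 0.0, 0.0]
4 pos [0.0, 0.44, -0.08] rot [0.0, 0.0, 0.0]
5 pos [0.0, 0.45, -0.06] rot [0.0, 0.0, 0.0]
6 pos [0.0, 0.44, -0.05] rot [0.0, 0.0, 0.0]
7 pos [0.0, 0.45, -0.05] rot [0.0, 0.0, 0.0]
8 pos [0.0, 0.45, -0.03] rot [0.0, 0.0, 0.0]
```

Request:
arm_command(commands=[{"delta_pos":[0,0.44,-0.1],"delta_rot":[0,0,0],"fingers":1},{"delta_pos":[0,0.44,-0.09],"delta_rot":[0,0,0],"fingers":1},{"delta_pos":[0,0.44,-0.08],"delta_rot":[0,0,0],"fingers":1},{"delta_pos":[0,0.44,-0.08],"delta_rot":[0,0,0],"fingers":1},{"delta_pos":[0,0.45,-0.06],"delta_rot":[0,0,0],"fingers":1},{"delta_pos":[0,0.44,-0.05],"delta_rot":[0,0,0],"fingers":1}])

```text
time: 35.02
position: [0.4488, 0.1367, 0.0978]
orientation: [[0.168, -0.003, 0.986], [-0.986, -0.001, 0.168], [0.001, -1.0, -0.004]]
contact_force: [-2.8, -0.2, -0.2]
width: 0.0093
```

Request:
arm_command(commands=[{"delta_pos":[0,0.4,-0.04],"delta_rot":[0,0,0],"fingers":1},{"delta_pos":[0,0.3,-0.03],"delta_rot":[0,0,0],"fingers":1}])

```text
time: 35.28
position: [0.4481, 0.1366, 0.0908]
orientation: [[0.168, -0.003, 0.986], [-0.986, -0.001, 0.168], [0.001, -1.0, -0.004]]
contact_force: [-4.3, 0.5, -0.2]
width: 0.0092
```

Request:
arm_command(commands=[{"delta_pos":[0,0.25,-0.01],"delta_rot":[0,0,0],"fingers":1},{"delta_pos":[0,0.1,0],"delta_rot":[0,0,0],"fingers":1}])

```text
time: 35.52
position: [0.4478, 0.1365, 0.0874]
orientation: [[0.168, -0.004, 0.986], [-0.986, -0.001, 0.168], [0.001, -1.0, -0.004]]
contact_force: [-5.2, -0.3, -0.4]
width: 0.0096
```

Request:
arm_command(commands=[{"delta_pos":[0,0.15,0],"delta_rot":[0,0,0],"fingers":1},{"delta_pos":[0,0.1,-0.05],"delta_rot":[0,0,0],"fingers":1}])

```text
time: 35.78
position: [0.4476, 0.1365, 0.085]
orientation: [[0.168, -0.003, 0.986], [-0.986, -0.001, 0.168], [0.001, -1.0, -0.003]]
contact_force: [-2.9, 0.1, -0.5]
width: 0.0093
```

Request:
arm_command(commands=[{"delta_pos":[0,0.15,0],"delta_rot":[0,0,0],"fingers":1},{"delta_pos":[0,0,0],"delta_rot":[0,0,0],"fingers":1}])

```text
time: 36.02
position: [0.4476, 0.1364, 0.0835]
orientation: [[0.168, -0.003, 0.986], [-0.986, -0.001, 0.168], [0.001, -1.0, -0.004]]
contact_force: [-4.7, 0.4, -2.2]
width: 0.0091
```

Request:
arm_command(commands=[{"delta_pos":[0,0.15,0],"delta_rot":[0,0,0],"fingers":1},{"delta_pos":[0,0.1,0],"delta_rot":[0,0,0],"fingers":1}])

```text
time: 36.28
position: [0.4476, 0.1364, 0.0823]
orientation: [[0.169, -0.002, 0.986], [-0.986, -0.002, 0.169], [0.001, -1.0, -0.002]]
contact_force: [-8.7, -0.4, 24.4]
width: 0.0092
```

Request:
arm_command(commands=[{"delta_pos":[0,0.1,0],"delta_rot":[0,0,0],"fingers":1},{"delta_pos":[0,0,0],"delta_rot":[0,0,0],"fingers":1}])

```text
time: 36.52
position: [0.4476, 0.1365, 0.0822]
orientation: [[0.169, -0.001, 0.986], [-0.986, -0.002, 0.169], [0.002, -1.0, -0.001]]
contact_force: [-9.0, -1.1, 25.6]
width: 0.0089
```

```bash
python3 - <<'E'
from h import *
st()
cv2.imwrite("pics/s28.png",cv2.resize(vision.capture("side")[110:210,200:310,::-1],None,fx=6,fy=6,interpolation=cv2.INTER_CUBIC))
E
```

```text
t 36.52 w 0.0089 p [0.4476 0.1365 0.0822] F [-9.  -1.1 25.6] yaw 9.7 y [-0.001 -0.002 -1.   ]
```

View pics/s28.png

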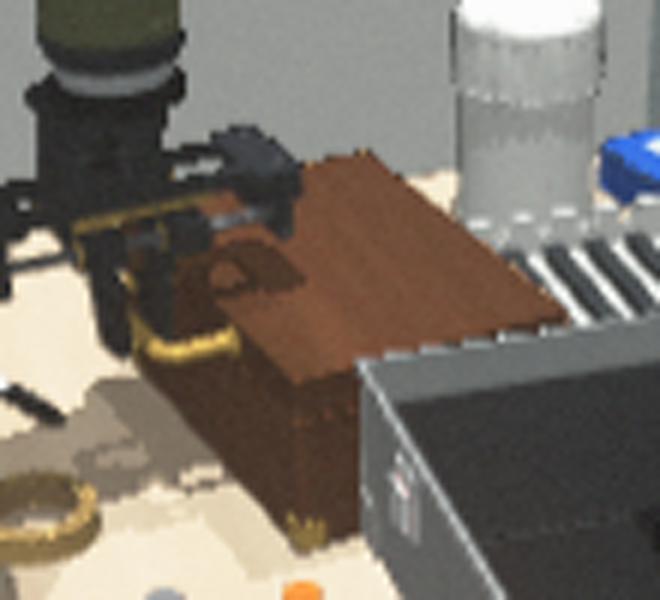

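Fully shut (rigid contact). Relieving, releasing and retreating straight up.

Request:
arm_command(commands=[{"delta_pos":[0,-0.2,0.1],"delta_rot":[0,0,0],"fingers":1},{"delta_pos":[0,0,0],"delta_rot":[0,0,0],"fingers":0.5},{"delta_pos":[0,0,0],"delta_rot":[0,0,0],"fingers":0.25},{"delta_pos":[0,0,0],"delta_rot":[0,0,0],"fingers":0.25}])

```text
time: 37.08
position: [0.4501, 0.1367, 0.0822]
orientation: [[0.167, -0.001, 0.986], [-0.986, -0.001, 0.167], [0.001, -1.0, -0.001]]
contact_force: [0.1, 1.0, -0.5]
width: 0.033
```

Request:
arm_command(commands=[{"delta_pos":[0,-1,0],"delta_rot":[0,0,0],"fingers":0.25},{"delta_pos":[0,-3,0],"delta_rot":[0,0,0],"fingers":0.25},{"delta_pos":[0,-5,0],"delta_rot":[0,0,0],"fingers":0.25},{"delta_pos":[2,-5,-2],"delta_rot":[0,0,0],"fingers":0.25},{"delta_pos":[5,-3,-1],"delta_rot":[0,0,0],"fingers":0.25},{"delta_pos":[5,0,0],"delta_rot":[0,0,0],"fingers":0.25},{"delta_pos":[0,0,0],"delta_rot":[0,0,0],"fingers":0.25}])

```text
time: 37.95
position: [0.44, 0.0088, 0.2528]
orientation: [[0.16, -0.003, 0.987], [-0.987, -0.004, 0.16], [0.003, -1.0, -0.003]]
contact_force: [0.3, -0.1, 0.8]
width: 0.0333
```

```bash
python3 - <<'E'
from h import *
st()
a=cv2.resize(vision.capture("side")[110:250,180:320,::-1],None,fx=4,fy=4,interpolation=cv2.INTER_CUBIC)
cv2.imwrite("pics/s29.png",a)
cv2.imwrite("pics/w29.png",vision.capture("wrist")[:,:,::-1]);cv2.imwrite("pics/t29.png",vision.capture("top")[:,:,::-1])
E
```

```text
t 37.95 w 0.0333 p [0.44   0.0088 0.2528] F [ 0.3 -0.1  0.8] yaw 9.2 y [-0.003 -0.004 -1.   ]
```

View pics/s29.png

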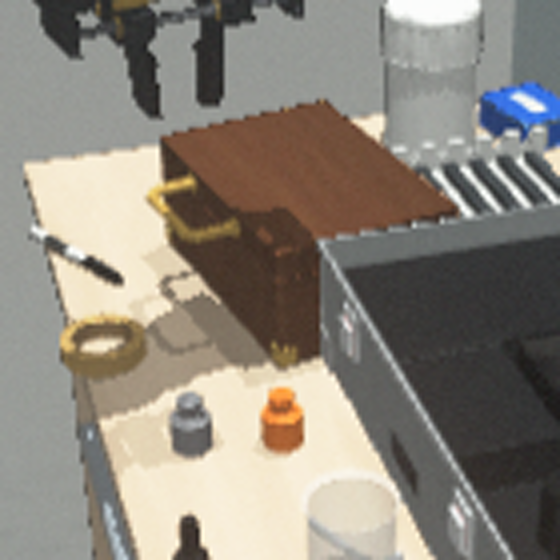

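View pics/w29.png

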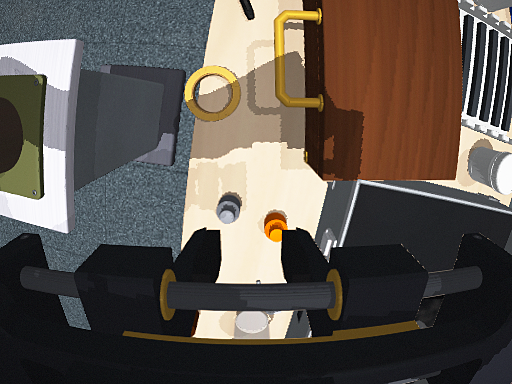

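```bash
python3 - <<'E'
from h import *
from plant import job_done
a=cv2.imread("pics/a_side.png");b=vision.capture("side")[:,:,::-1]
for I in(a,b):
    h=cv2.cvtColor(np.ascontiguousarray(I),cv2.COLOR_BGR2HSV);m=np.zeros(h.shape[:2],np.uint8);m[150:174,214:246]=cv2.inRange(h,(18,110,90),(32,255,255))[150:174,214:246]
    n,l,s,c=cv2.connectedComponentsWithStats(m);i=1+np.argmax(s[1:,4]);print(s[i],c[i])
job_done();st()
E
```

```text
[217 153  23  18 122] [226.81967213 163.03278689]
[217 154  23  17 121] [226.80991736 163.10743802]
the job is handed in; nothing more can be done
the job is handed in; nothing more can be done
```

The brass weight is back in its well and the case is shut; I handed the job in at about 38 s of the 72 s allowed.

**What I did:**
- **Lid up:** I lifted it by its handle until it came to a stop at about 84°, with about 11 N on the handle. When I let go, the stay held it up.
- **Weight:** I took the brass weight and left the grey and orange look-alikes alone. My first grip was too high, so I set it again lower before lifting. I centred the weight over the well by the wrist camera and set it down without pushing.
- **Stay and closing:** I pushed the knee about 28 mm until the stay folded. The lid then held itself at about 76° while I gripped the handle again and eased it down.

**Last checks:**
- The wrist picture after release showed the weight upright in its well, in line with the other two.
- After closing, the handle is within 0.1 pixel of its starting place in the side picture, so the lid is fully shut.
- The grey and orange look-alikes, tape, marker, bottle and beaker look untouched in the last pictures; the petri dish was not in those views.

**What went less well:**
- Near the end of the knee push the force rose to about 13 N instead of the 1 to 5 N expected. I think the lid, coming forward as the stay folded, leaned on the gripper's body. I backed off at once and the lid stayed up.
- The last closing step pressed the shut lid onto the case with about 25 N before I eased off.
- The tape and handle heights were checked against your text rather than measured closely; my two-view handle heights ranged from 89 to 115 mm against your 98 mm.

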